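# Swap two canisters in the rack, fill it and lock it with the bar

### The arm

A 6-joint arm with a two-finger parallel gripper is mounted at the origin on the work surface. World frame = base frame: x ahead of the robot, y to its left, z up, the work surface at z = 0. Lengths are in m, angles in rad, forces in N, time in s.
With the tool pointing down it reaches from about 0.425 to 0.95 m from the base axis. Payload 3.5 kg.
Tool frame: the origin (TCP) lies on the centre line of the jaws, within the pads' length; the fingertips stand 11 mm ahead of it and the grasp point (between the pads) lies 8 mm behind it; y points along the fingers, x is the direction in which the jaws open and shut, and the axes are right-handed (so a half turn about y gives the same grasp; the last joint's range is limited). The gripper opens to 85 mm and grips with 20 to 120 N. Pads are 22 mm wide; open, the fingers measure 114 mm over their backs; the gripper's body (76 mm by 85 mm) begins 54 mm behind the grasp point. The pads swing forward as they close: fully open they stand 13 mm farther back than shut.
Start: joints at [-1.359, 0.286, 1.577, -0, 1.279, -0.15], TCP at [0.239, -0.631, 0.242] pointing down, gripper open.
Joint ranges: [-2.77, 2.77], [-0.9, 2.22], [0.21, 2.48], [-1.53, 4.67], [0.24, 2.81], [-2.84, 2.84]. Speed limits (rad/s): [2.79, 2.79, 3.14, 3.14, 3.14, 3.14].

### API

Orientations are given as a unit quaternion [x, y, z, w].
In Python, from plant import get_state, read_camera, sign_off gives the robot as it stands.
- The arm moves only by the shell command python3 -m inch 'ROWS' [FORCE]. ROWS is JSON, a list of rows, each an object of numbers: "ax", "ay", "az": the turn, a rotation vector about the tool's x, y, z in rad; "x", "y", "z": the shift along the tool's x, y, z in mm; "hand": the closure, from -1 (fully open) to 1 (shut). In form: [{"ax": .., "ay": .., "az": .., "x": .., "y": .., "z": .., "hand": ..}, ...]. A call has 1 to 5 rows; each row shifts and turns the commanded pose from where the row before left it, along the tool's axes as they then stand; what a row does not reach is not made up. A row lasts 1/12 s, in which the tool goes at most 41.7 mm and 7.16 degrees, less where a joint would pass 70% of its speed; a pose out of reach is approached as far as the arm can. A call with a gripper value outside its range is refused whole. The fingers move at their own pace and stop on an object; FORCE is the grip in N (left out, the last holds). Time passes only in rows, so rows that do not move let the fingers close. It gives the time, the measured TCP pose, the force and the opening at its end, in the units of the state.
- get_state(): the state, without advancing time (a new reading comes with each control period).
- read_camera(name): name is "scene" or "top"; returns a dict with "img" (420x560x3 uint8, red, green, blue), "fov_y" (degrees; the focal length in pixels is half the picture's height over the tangent of half this angle, whatever the lens; pixels are square), "cx", "cy" (the principal point, pixels), "T" (4x4, takes a point from camera to world coordinates). Camera axes: x right, y down, z forward; pixel columns grow to the right and rows downward; lengths in m; the calibration is good to about 2 mm. A picture is of the moment at which its call begins. There is no depth.
- sign_off(): hands the job in, once; it reports no verdict.
The state is a dict: "time": time; "qpos": joint angles; "dq": joint speeds; "joint_efforts": joint torques, N m; "eef_pos": TCP position; "tcp_rot": TCP orientation; "contact_force": force on the tool from outside, world axes, zero at the start; "wrist_torque": the same for the moment, N m; "opening": opening from 0.0 (shut) to 1.0 (fully open).
Only numpy, scipy, OpenCV 4.12 (cv2) and the standard library are available. Lean on these libraries where they do the work, as an engineer would, in place of code of your own. Each camera call takes 0.05 s, during which the arm holds its last target. There are 200 camera calls.

### The job

In the canister rack the broad and the oval canister stand in each other's stalls: swap them, parking one of them in an empty stall on the way. Stand every slim canister from the mat in a stall that is left empty, all canisters upright with their caps to the front, then lock the rack: slide the bar in from the left end (seen from the robot), through the end plate, all the handles and the far end plate, fully home until its grip meets the rack. Leave the charger, the headlamp housing and the ratchet where they are and tip no canister over.

Things in the scene. Friction and masses are not known exactly. Their poses are not given: they have to be found in the camera images.
- broad: The broad canister: green plastic, rectangular, the widest one. It starts in a stall of the rack. 66 mm wide (y), 112 mm long (x); flat-topped body 92 mm high, handle to 142 mm. Origin: centre of the underside, x to the back, z up. Black 26 mm screw cap on top at x = -41 mm (front). 0.35 to 0.65 kg; lift it by its handle.
- oval: The oval canister: green plastic, its plan a rectangle with half-round ends. It starts in another stall. 60 mm wide (y), 112 mm long (x); flat-topped body 92 mm high, handle to 142 mm. Origin: centre of the underside, x to the back, z up. Black 26 mm screw cap on top at x = -41 mm (front). 0.35 to 0.65 kg; lift it by its handle.
- slim_1: A slim rectangular green canister, standing on the mat left of the rack, may be absent. 46 mm wide (y), 112 mm long (x); flat-topped body 92 mm high, handle to 142 mm. Origin: centre of the underside, x to the back, z up. Black 26 mm screw cap on top at x = -41 mm (front). 0.35 to 0.65 kg; lift it by its handle.
- slim_2: A second slim canister, the same as slim_1, standing on the mat farther left, may be absent. At least one of the two is there.
- rack: Canister rack, a grey steel tray fixed to the shelf, 130 mm deep (x), 358 mm wide (y; +y is its left end seen from the robot). Origin: centre of the underside, x to the back. Four stalls at y = -127.5, -42.5, 42.5, 127.5 mm, each 124 x 82 mm inside; floor 4 mm, lips and dividers 20 mm high. Upright end plates, 6 mm thick, outer faces at y = +-179 mm.
- hole_left (a point): Centre of the round 22 mm hole in the rack's left end plate, on the outer face, at (10, 179, 115) mm in the rack's frame; axes as the rack. The plate is 56 mm wide and 145 mm high. The hole is in line with the handle openings of canisters standing in the middle of the stalls with caps to the front.
- hole_right (a point): Centre of the like hole in the right end plate, on the outer face, at (10, -179, 115) mm in the rack's frame; axes as the rack.
- bar: Locking bar, lying on the mat in front of the rack, grip to the left: a 12 mm round steel rod with a rounded tip in a square grey plastic grip, 24 x 24 mm, 72 mm long. Origin: middle of the grip; the rod runs along +x from 36 to 416 mm. Balances at about x = 145 mm. 0.18 kg. Fully home, its tip stands 22 mm out of the right plate.
- bar_tip (a point): The rod's rounded tip, 416 mm from the bar's origin along its x, 380 mm from the front face of the grip.
- pad_1: 3 mm rubber pad (100 x 64 mm) on the floor of one stall, fixed. Origin: centre of its underside, 4 mm above the shelf; a canister stands on its top, 7 mm above the shelf. Axes as the rack. This is the stall in which the broad canister starts. Which stall of the row it is varies.
- pad_2: 3 mm rubber pad (100 x 64 mm) on the floor of one stall, fixed. Origin: centre of its underside, 4 mm above the shelf; a canister stands on its top, 7 mm above the shelf. Axes as the rack. This is the stall in which the oval canister starts. Which stall of the row it is varies.
- pad_3: 3 mm rubber pad (100 x 64 mm) on the floor of one stall, fixed. Origin: centre of its underside, 4 mm above the shelf; a canister stands on its top, 7 mm above the shelf. Axes as the rack. This stall is empty at the start. Which stall of the row it is varies.
- pad_4: 3 mm rubber pad (100 x 64 mm) on the floor of one stall, fixed. Origin: centre of its underside, 4 mm above the shelf; a canister stands on its top, 7 mm above the shelf. Axes as the rack. This stall is empty at the start. Which stall of the row it is varies.
- broad_handle (a point): Middle of broad's hand bar, (10, 0, 133) mm in the canister's frame: level, along x, 70 mm long, 18 mm thick (y) and 18 mm high, z 124 to 142 mm, on two 11 mm posts at its ends. The opening under it is clear along y: x -14 to +34 mm, z 92 to 124 mm, middle at (10, 0, 108) mm.
- broad_cap (a point): Top centre of the screw cap of broad.
- oval_handle (a point): Middle of oval's hand bar, (10, 0, 133) mm in the canister's frame: level, along x, 70 mm long, 18 mm thick (y) and 18 mm high, z 124 to 142 mm, on two 11 mm posts at its ends. The opening under it is clear along y: x -14 to +34 mm, z 92 to 124 mm, middle at (10, 0, 108) mm.
- oval_cap (a point): Top centre of the screw cap of oval.
- slim_1_handle (a point): Middle of slim_1's hand bar, (10, 0, 133) mm in the canister's frame: level, along x, 70 mm long, 18 mm thick (y) and 18 mm high, z 124 to 142 mm, on two 11 mm posts at its ends. The opening under it is clear along y: x -14 to +34 mm, z 92 to 124 mm, middle at (10, 0, 108) mm.
- slim_1_cap (a point): Top centre of the screw cap of slim_1.
- slim_2_handle (a point): Middle of slim_2's hand bar, (10, 0, 133) mm in the canister's frame: level, along x, 70 mm long, 18 mm thick (y) and 18 mm high, z 124 to 142 mm, on two 11 mm posts at its ends. The opening under it is clear along y: x -14 to +34 mm, z 92 to 124 mm, middle at (10, 0, 108) mm.
- slim_2_cap (a point): Top centre of the screw cap of slim_2.
- charger: Bystander, loose, to be left alone. Blue plastic battery charger, 130 x 90 x 60 mm, right of the rack near the front. Origin: centre of the underside.
- headlamp: Bystander, loose, to be left alone. Aluminium headlamp housing lying face down, a dome 152 mm wide and 88 mm high, behind and left of the rack. Origin: centre of the underside.
- ratchet: Bystander, loose, to be left alone. Chrome ratchet, 213 mm long, 34 mm high, lying behind the rack. Origin: on its underside near the middle.
Not all that is in view belongs to the job. Leave any orange or pink look-alike of the oval alone.

How it is judged:
On the way, in this order (a step that is already met when the one before it is completed fails the run):
1. the broad or the oval canister is parked, let go, in a stall that was empty (((horizontal distance between broad and pad_3 below 0.026 m and z of broad in the frame of pad_3 below 0.01 m and angle between broad's own z axis and vertical below 0.12 rad and x of broad_cap in the frame of pad_3 below -0.015 m and contact force between broad and the fingers below 0.3 N) or (horizontal distance between broad and pad_4 below 0.026 m and z of broad in the frame of pad_4 below 0.01 m and angle between broad's own z axis and vertical below 0.12 rad and x of broad_cap in the frame of pad_4 below -0.015 m and contact force between broad and the fingers below 0.3 N) or (horizontal distance between oval and pad_3 below 0.026 m and z of oval in the frame of pad_3 below 0.01 m and angle between oval's own z axis and vertical below 0.12 rad and x of oval_cap in the frame of pad_3 below -0.015 m and contact force between oval and the fingers below 0.3 N) or (horizontal distance between oval and pad_4 below 0.026 m and z of oval in the frame of pad_4 below 0.01 m and angle between oval's own z axis and vertical below 0.12 rad and x of oval_cap in the frame of pad_4 below -0.015 m and contact force between oval and the fingers below 0.3 N))), for 0.2 s.
2. one of the two stands in the stall in which the other started (((horizontal distance between broad and pad_2 below 0.026 m and z of broad in the frame of pad_2 below 0.01 m and angle between broad's own z axis and vertical below 0.12 rad and x of broad_cap in the frame of pad_2 below -0.015 m and contact force between broad and the fingers below 0.3 N) or (horizontal distance between oval and pad_1 below 0.026 m and z of oval in the frame of pad_1 below 0.01 m and angle between oval's own z axis and vertical below 0.12 rad and x of oval_cap in the frame of pad_1 below -0.015 m and contact force between oval and the fingers below 0.3 N))), for 0.2 s.
3. the broad and the oval canister have changed places and every slim canister stands in a stall (horizontal distance between broad and pad_2 below 0.026 m and z of broad in the frame of pad_2 below 0.01 m and angle between each of broad, oval's own z axis and vertical below 0.12 rad and x of broad_cap in the frame of pad_2 below -0.015 m and contact force between each of broad, oval and the fingers below 0.3 N and horizontal distance between oval and pad_1 below 0.026 m and z of oval in the frame of pad_1 below 0.01 m and x of oval_cap in the frame of pad_1 below -0.015 m and ((horizontal distance between slim_1 and pad_3 below 0.026 m and z of slim_1 in the frame of pad_3 below 0.01 m and angle between slim_1's own z axis and vertical below 0.12 rad and x of slim_1_cap in the frame of pad_3 below -0.015 m and contact force between slim_1 and the fingers below 0.3 N) or (horizontal distance between slim_1 and pad_4 below 0.026 m and z of slim_1 in the frame of pad_4 below 0.01 m and angle between slim_1's own z axis and vertical below 0.12 rad and x of slim_1_cap in the frame of pad_4 below -0.015 m and contact force between slim_1 and the fingers below 0.3 N)) and ((horizontal distance between slim_2 and pad_3 below 0.026 m and z of slim_2 in the frame of pad_3 below 0.01 m and angle between slim_2's own z axis and vertical below 0.12 rad and x of slim_2_cap in the frame of pad_3 below -0.015 m and contact force between slim_2 and the fingers below 0.3 N) or (horizontal distance between slim_2 and pad_4 below 0.026 m and z of slim_2 in the frame of pad_4 below 0.01 m and angle between slim_2's own z axis and vertical below 0.12 rad and x of slim_2_cap in the frame of pad_4 below -0.015 m and contact force between slim_2 and the fingers below 0.3 N))), for 0.2 s.
At the end, for the whole second after the job is handed in: Broad and oval stand in each other's first stalls, each slim one in another stall: on the pads within 26 mm of the middle, upright within 0.12 rad, caps to the front, let go. The bar is through both end plates and all handles, grip within 10 mm of the left plate, tip out past the right, at rest (all of step 3 and y of bar in the frame of hole_left below 0.046 m and y of bar_tip in the frame of hole_right below -0.008 m and distance between bar_tip and hole_right below 0.035 m and distance between bar and hole_left below 0.048 m and angle between the x axis of bar and the y axis of rack, either way round below 0.06 rad and linear speed of bar below 0.02 m/s); the robot touches nothing.
It fails at once if a canister is tipped over (more than 0.7 rad) (angle between any of broad, oval, slim_1, slim_2's own z axis and vertical above 0.7 rad).
It fails at once if the charger, the headlamp housing or the ratchet is moved more than 30 mm (distance of any of charger, headlamp, ratchet from where it was at the start of the episode above 0.03 m).
Of slim_1, slim_2 only 1 to 2 are there at a start; the rules pass over those that are not, and their reading is None.
At some moment in a run one of bar may be knocked a few centimetres aside while the robot is not near it.
It also fails if it takes over 210 s, if anything falls off the work surface, if the arm or the gripper's body presses on something with over 40 N, if the wrist force passes 120 N, or if a joint passes its speed limit or range.

## Working session

There is one attempt and no reset: what is moved stays moved. The work goes in short steps, Python scripts to look and compute and a shell command to move; the robot and the scene stay as the last step left them, time stands still between calls to the robot, and variables do not carry over. Pictures are saved under pics/ and viewed, about 12 in all and at most 16, crops included, and the job is handed in when it is done.

```bash
ls; mkdir -p pics; python3 - <<'E'
from plant import get_state, read_camera
import cv2, numpy as np
print(get_state())
for n in("scene","top"):
    c=read_camera(n); cv2.imwrite(f"pics/{n}0.png",c["img"][:,:,::-1]); print(n,c["fov_y"],c["cx"],c["cy"],np.round(c["T"],4).tolist())
E
```

```text
pics
{'time': 0.0, 'qpos': array([-1.35899259e+00,  2.87188318e-01,  1.57817065e+00, -1.57273229e-05,
        1.27859170e+00, -1.50003366e-01]), 'dq': array([-0.00034866, -0.00077733,  0.00188669, -0.00166344, -0.00050803,
        0.00103575]), 'joint_efforts': array([-1.57266353e-03, -4.05986774e+01, -2.92627949e+01, -1.86964189e-04,
        5.85495494e-03,  1.39592807e-06]), 'eef_pos': array([ 0.23881511, -0.63067103,  0.24093548]), 'tcp_rot': array([-0.58123337,  0.40249102, -0.40126886,  0.58236763]), 'contact_force': array([ 0.16482343, -0.69256089,  0.53218376]), 'wrist_torque': array([0.03385254, 0.03732261, 0.0304201 ]), 'opening': 0.9960412477807972}
scene 54.41159416799735 274.40427290409036 213.01813021450945 [[0.3865, 0.7257, -0.5692, 1.2841], [0.9223, -0.306, 0.2361, -0.4207], [-0.0029, -0.6162, -0.7876, 1.1821], [0.0, 0.0, 0.0, 1.0]]
top 50.2552608825704 290.91440368847753 207.12326861871514 [[0.0065, -0.9922, 0.1244, 0.3824], [-0.9998, -0.0086, -0.0159, -0.0903], [0.0168, -0.1243, -0.9921, 1.3769], [0.0, 0.0, 0.0, 1.0]]
```

View pics/top0.png

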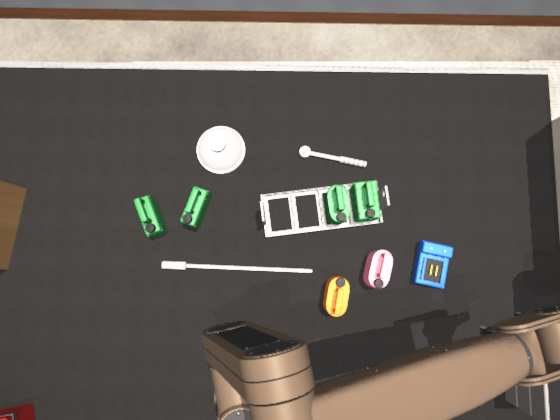

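View pics/scene0.png

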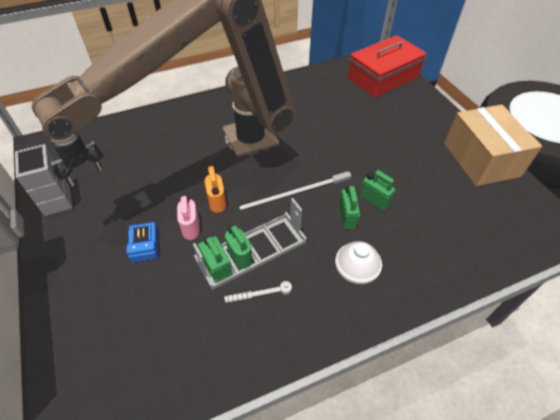

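The top view shows the rack at about (260–385, 185–235). Its two left stalls are empty, the oval is at (337,203) and the broad at (367,200). The slims are at (149,216) and (195,208), and the bar runs from its grip at (173,265) to its tip at (311,270). Orange and pink look-alikes stand in front. Next I'll view an enlarged crop for exact features.

```bash
cat > h.py <<'E'
import numpy as np, cv2
from plant import get_state, read_camera
def ray(c,u,v):
    f=c["img"].shape[0]/2/np.tan(np.radians(c["fov_y"]/2)); T=c["T"]
    return T[:3,3], T[:3,:3]@np.array([(u-c["cx"])/f,(v-c["cy"])/f,1.])
def onz(c,u,v,z):
    o,d=ray(c,u,v); return o+d*(z-o[2])/d[2]
def proj(c,P):
    f=c["img"].shape[0]/2/np.tan(np.radians(c["fov_y"]/2)); T=c["T"]
    p=T[:3,:3].T@(np.asarray(P,float)-T[:3,3]); return np.array([c["cx"]+f*p[0]/p[2],c["cy"]+f*p[1]/p[2]])
def tri(rays):
    A=np.zeros((3,3));b=np.zeros(3)
    for o,d in rays:
        d=d/np.linalg.norm(d);M=np.eye(3)-np.outer(d,d);A+=M;b+=M@o
    return np.linalg.solve(A,b)
def blobs(m,amin=8):
    n,l,s,c=cv2.connectedComponentsWithStats(m.astype(np.uint8),connectivity=8)
    return [(tuple(np.round(c[i],1)),s[i].tolist()) for i in range(1,n) if s[i,4]>=amin],l
E
python3 - <<'E'
from h import *
i=cv2.imread("pics/top0.png")[140:290,130:400]
cv2.imwrite("pics/top0c.png",cv2.resize(i,None,fx=2.96,fy=2.96,interpolation=cv2.INTER_CUBIC))
i=cv2.imread("pics/scene0.png")[160:290,190:410]
cv2.imwrite("pics/scene0c.png",cv2.resize(i,None,fx=3.6,fy=3.6,interpolation=cv2.INTER_CUBIC))
E
```

```text
(no output)
```

View pics/top0c.png

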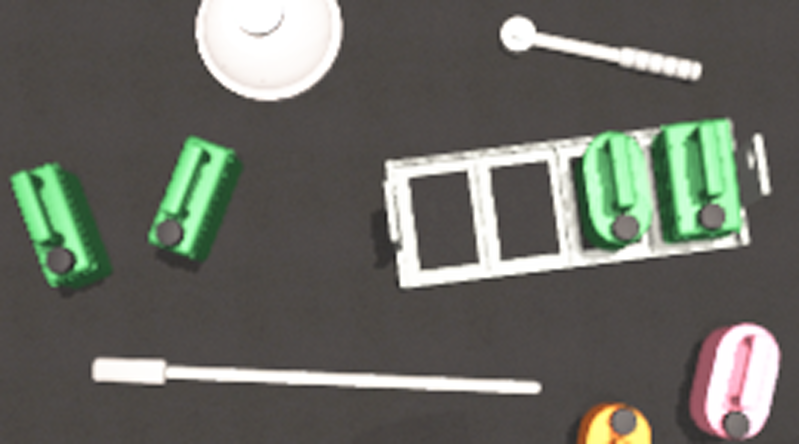

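View pics/scene0c.png

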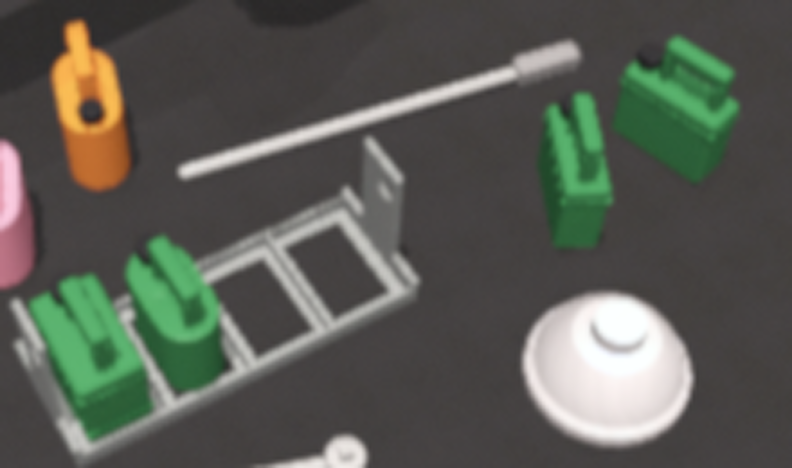

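The crops show the caps, handles and rack lips clearly. I'll triangulate the caps from both views and take the handle ends, rack lip corners and bar from pixels I picked by hand.

```bash
python3 - <<'E'
from h import *
from scipy.spatial.transform import Rotation as R
ct,cs=read_camera("top"),read_camera("scene")
for n,c in(("top",ct),("scene",cs)):
    hsv=cv2.cvtColor(c["img"],cv2.COLOR_RGB2HSV)
    g=((hsv[...,0]>45)&(hsv[...,0]<85)&(hsv[...,1]>90)&(hsv[...,2]>50))
    b,l=blobs(g,60)
    for ce,s in b: print(n,"green",ce,s)
    gd=cv2.morphologyEx(g.astype(np.uint8),cv2.MORPH_CLOSE,np.ones((9,9)))
T=lambda a,b:(130+a/2.96-.33,140+b/2.96-.33)
S=lambda a,b:(190+a/3.6-.36,160+b/3.6-.36)
print("rack BL FL FR BR")
for p in((388,160),(403,288),(749,243),(731,120)): print(np.round(onz(ct,*T(*p),.020),4))
for p in((348,205),(417,283),(80,455)): print(" scene",np.round(onz(cs,*S(*p),.020),4))
pts={"slim2 cap":((60,260),(650,57)),"slim2 hfront":((56,237),None),"slim1 cap":((169,232),(567,104)),
"oval cap":((626,227),(148,250)),"broad cap":((712,215),None)}
for k,(a,b) in pts.items():
    r=onz(ct,*T(*a),.104+(.007 if k[0] in"ob" else 0)); print(k,np.round(r,4), np.round(tri([ray(ct,*T(*a)),ray(cs,*S(*b))]),4) if b else "")
print("handle top front/back")
for k,z,a,b in(("slim2",.142,(57,240),(38,168)),("slim1",.142,(173,214),(203,143)),("oval",.149,(622,208),(613,134)),("broad",.149,(714,200),(707,128))):
    A,B=onz(ct,*T(*a),z),onz(ct,*T(*b),z); print(k,np.round(A,4),np.round(B,4),"len",np.linalg.norm(A-B).round(4))
print("bar"); 
for p in((93,371),(165,372),(541,388)): print(np.round(onz(ct,*T(*p),.012),4))
for p in((578,53),(517,70),(180,172)): print(" scene",np.round(onz(cs,*S(*p),.012),4))
s=get_state();print(np.round(R.from_quat(s["tcp_rot"]).as_matrix(),3).tolist())
E
```

```text
top green (np.float64(363.3), np.float64(200.5)) [350, 180, 30, 42, 634]
top green (np.float64(336.4), np.float64(198.7)) [329, 184, 16, 30, 234]
top green (np.float64(196.6), np.float64(206.1)) [180, 186, 32, 42, 601]
top green (np.float64(330.6), np.float64(212.3)) [325, 191, 22, 33, 148]
top green (np.float64(150.0), np.float64(214.8)) [134, 195, 34, 42, 785]
scene green (np.float64(378.2), np.float64(189.7)) [360, 170, 35, 41, 906]
scene green (np.float64(349.2), np.float64(207.7)) [340, 186, 20, 43, 654]
scene green (np.float64(238.5), np.float64(246.8)) [225, 226, 27, 42, 758]
scene green (np.float64(215.0), np.float64(258.2)) [198, 236, 34, 46, 897]
rack BL FL FR BR
[ 0.5932 -0.0193  0.02  ]
[ 0.4609 -0.0366  0.02  ]
[ 0.51   -0.3926  0.02  ]
[ 0.6387 -0.3762  0.02  ]
 scene [ 0.4758 -0.0393  0.02  ]
 scene [ 0.5876 -0.0164  0.02  ]
 scene [ 0.6382 -0.3687  0.02  ]
slim2 cap [0.4804 0.2886 0.104 ] [0.4802 0.2882 0.1034]
slim2 hfront [0.5025 0.2934 0.104 ] 
slim1 cap [0.5082 0.1855 0.104 ] [0.5066 0.1817 0.1074]
oval cap [ 0.5159 -0.2538  0.111 ] [ 0.5158 -0.2544  0.1104]
broad cap [ 0.5282 -0.337   0.111 ] 
handle top front/back
slim2 [0.4961 0.2809 0.142 ] [0.5637 0.3017 0.142 ] len 0.0707
slim1 [0.5214 0.1742 0.142 ] [0.5888 0.1484 0.142 ] len 0.0722
oval [ 0.5297 -0.2453  0.149 ] [ 0.5998 -0.2373  0.149 ] len 0.0705
broad [ 0.538  -0.3317  0.149 ] [ 0.6064 -0.3261  0.149 ] len 0.0686
bar
[0.3747 0.2774 0.012 ]
[0.3742 0.2045 0.012 ]
[ 0.3604 -0.1784  0.012 ]
 scene [0.3763 0.2786 0.012 ]
 scene [0.3728 0.2056 0.012 ]
 scene [ 0.3646 -0.1777  0.012 ]
[[0.354, -0.0, 0.935], [-0.935, 0.002, 0.354], [-0.002, -1.0, 0.0]]
```

```bash
cat >> h.py <<'E'
from scipy.spatial.transform import Rotation as R
RC=np.array([.5507,-.2062]); TH=.132
def rk(x,y,z):  # rack frame (m) -> world
    c,s=np.cos(TH),np.sin(TH); return np.array([RC[0]+c*x-s*y,RC[1]+s*x+c*y,z])
def plan(p,psi,pitch=0.,s=None):
    """turn (rad) first, then shift (mm) in the turned tool axes"""
    s=s or get_state(); R0=R.from_quat(s["tcp_rot"])
    Rt=R.from_matrix(np.c_[[np.sin(psi),-np.cos(psi),0],[0,0,-1],[np.cos(psi),np.sin(psi),0]])*R.from_rotvec([pitch,0,0])
    t=(R0.inv()*Rt).as_rotvec(); d=Rt.inv().apply(np.array(p)-s["eef_pos"])*1000
    print("turn ax ay az",np.round(t,3),"shift x y z",np.round(d,1),"t",round(s["time"],2),"open",round(s["opening"],3),"q6",s["qpos"][5].round(2))
E
python3 - <<'E'
from h import *
ct,cs=read_camera("top"),read_camera("scene")
S=lambda a,b:(190+a/3.6-.36,160+b/3.6-.36); T=lambda a,b:(130+a/2.96-.33,140+b/2.96-.33)
print("hole L model",rk(.01,.179,.115).round(4)," seen (inner side, scene)",onz(cs,*S(385,192),.115).round(4),"vs",rk(.01,.173,.115).round(4))
for x in(-.018,.038): print("L plate top model px scene",((proj(cs,rk(x,.176,.145))-[190,160]+.36)*3.6).round(0))
print("seen ~ (370,139) (402,182)")
for x in(-.018,.038): print("R plate top model px top",((proj(ct,rk(x,-.176,.145))-[130,140]+.33)*2.96).round(0))
print("seen ~ (768,193) (758,135)")
plan([.565,-.241,.25],.12)
E
```

```text
hole L model [ 0.5371 -0.0274  0.115 ]  seen (inner side, scene) [ 0.5413 -0.033   0.115 ] vs [ 0.5378 -0.0334  0.115 ]
L plate top model px scene [371. 147.]
L plate top model px scene [404. 189.]
seen ~ (370,139) (402,182)
R plate top model px top [767. 182.]
R plate top model px top [758. 124.]
seen ~ (768,193) (758,135)
turn ax ay az [-0.     0.242 -0.001] shift x y z [-348.2   -8.2  370.5] t 0.3 open 0.998 q6 -0.15
```

```bash
python3 - <<'E'
from h import *
a=cv2.resize(cv2.imread("pics/top0.png")[178:240,256:396],None,fx=5.5,fy=5.5,interpolation=cv2.INTER_NEAREST)
b=cv2.resize(cv2.imread("pics/scene0.png")[195:290,190:312],None,fx=2.6,fy=2.6,interpolation=cv2.INTER_CUBIC)
o=np.zeros((a.shape[0]+b.shape[0],a.shape[1],3),np.uint8);o[:a.shape[0]]=a;o[a.shape[0]:,:b.shape[1]]=b
print(a.shape,b.shape);cv2.imwrite("pics/rack.png",o)
E
```

```text
(341, 770, 3) (247, 317, 3)
```

View pics/rack.png

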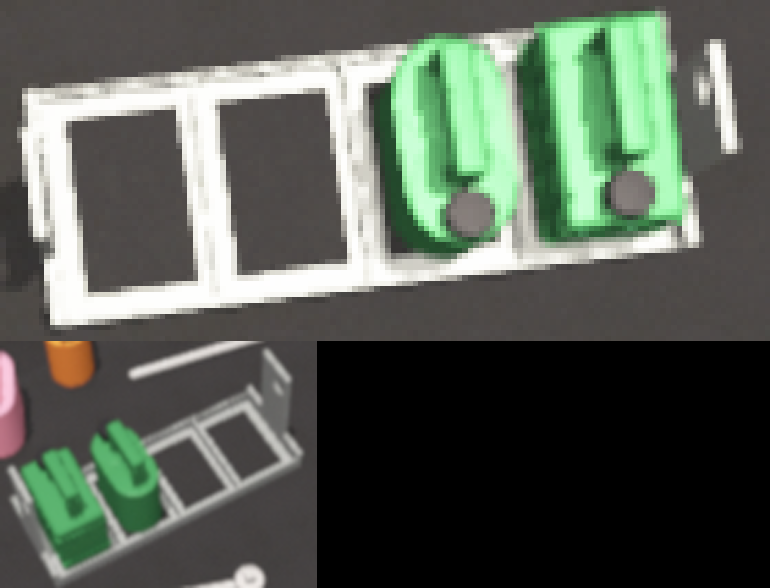

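```bash
python3 - <<'E'
from h import *
ct=read_camera("top"); cs=read_camera("scene")
for c,nm,box in((ct,"top",(262,188,320,236)),(cs,"scene",(245,218,300,262))):
    x0,y0,x1,y1=box; g=cv2.cvtColor(c["img"],cv2.COLOR_RGB2GRAY)[y0:y1,x0:x1]
    t,m=cv2.threshold(g,0,255,cv2.THRESH_OTSU)
    n,l,s,ce=cv2.connectedComponentsWithStats((m==0).astype(np.uint8),connectivity=4)
    for i in range(1,n):
        if s[i,4]>60:
            q=np.argwhere(l==i)[:,::-1].astype(np.float32); r=cv2.minAreaRect(q)
            p=onz(c,ce[i][0]+x0,ce[i][1]+y0,.007)
            print(nm,p.round(4),s[i].tolist(),[onz(c,a+x0,b+y0,.007).round(3)[:2].tolist() for a,b in cv2.boxPoints(r)])
print("model",rk(0,.0425,.007).round(4),rk(0,.1275,.007).round(4))
T=lambda a,b:(256+a/5.5-.4,178+b/5.5-.4)
A,B=onz(ct,*T(714,40),.145),onz(ct,*T(735,153),.145); print("R plate top",A.round(4),B.round(4),np.linalg.norm(A-B),"mid",((A+B)/2).round(4),"model",rk(.01,-.176,.145).round(4))
A,B=onz(ct,*T(27,128),.145),onz(ct,*T(40,240),.145); print("L plate top",A.round(4),B.round(4),np.linalg.norm(A-B),"mid",((A+B)/2).round(4),"model",rk(.01,.176,.145).round(4))
S=lambda a,b:(190+a/2.6-.3,195+(b-341)/2.6-.3)
A,B=onz(cs,*S(264,351),.145),onz(cs,*S(290,384),.145); print("L scene",A.round(4),B.round(4),np.linalg.norm(A-B),((A+B)/2).round(4))
E
```

```text
top [ 0.6085 -0.0745  0.007 ] [0, 0, 48, 6, 167] [[0.613, -0.022], [0.615, -0.168], [0.599, -0.168], [0.597, -0.022]]
top [ 0.5438 -0.1611  0.007 ] [33, 6, 24, 34, 631] [[0.589, -0.124], [0.597, -0.185], [0.5, -0.198], [0.491, -0.137]]
top [ 0.5326 -0.0771  0.007 ] [6, 10, 24, 33, 631] [[0.577, -0.04], [0.585, -0.102], [0.488, -0.114], [0.481, -0.053]]
top [ 0.4724 -0.1588  0.007 ] [21, 43, 37, 5, 105] [[0.48, -0.088], [0.481, -0.199], [0.469, -0.199], [0.468, -0.089]]
scene [ 0.4477 -0.1493  0.007 ] [0, 0, 30, 15, 237] [[0.415, -0.175], [0.455, -0.079], [0.513, -0.103], [0.473, -0.197]]
scene [ 0.5059 -0.0169  0.007 ] [44, 0, 11, 14, 99] [[0.476, -0.029], [0.49, 0.005], [0.543, -0.02], [0.529, -0.052]]
scene [ 0.5358 -0.0785  0.007 ] [25, 5, 27, 25, 380] [[0.493, -0.114], [0.473, -0.055], [0.576, -0.043], [0.594, -0.1]]
scene [ 0.5467 -0.1627  0.007 ] [3, 14, 28, 27, 406] [[0.505, -0.2], [0.485, -0.14], [0.587, -0.127], [0.604, -0.184]]
scene [ 0.6204 -0.0967  0.007 ] [21, 26, 34, 18, 315] [[0.549, -0.148], [0.593, -0.043], [0.655, -0.071], [0.612, -0.173]]
scene [ 0.5733 -0.2206  0.007 ] [0, 32, 9, 12, 79] [[0.544, -0.223], [0.554, -0.198], [0.595, -0.213], [0.585, -0.238]]
model [ 0.5451 -0.1641  0.007 ] [ 0.5339 -0.0798  0.007 ]
R plate top [ 0.602  -0.3743  0.145 ] [ 0.5441 -0.3838  0.145 ] 0.05871690125313317 mid [ 0.5731 -0.3791  0.145 ] model [ 0.5838 -0.3794  0.145 ]
L plate top [ 0.5537 -0.0255  0.145 ] [ 0.497  -0.0329  0.145 ] 0.05714399360832006 mid [ 0.5254 -0.0292  0.145 ] model [ 0.5374 -0.0304  0.145 ]
L scene [ 0.5001 -0.0349  0.145 ] [ 0.5615 -0.0271  0.145 ] 0.061969678649037054 [ 0.5308 -0.031   0.145 ]
```

```bash
sed -i 's/^RC=.*/RC=np.array([.5509,-.2042]); TH=.131/' h.py; python3 -c "
from h import *
plan([.566,-.245,.25],.13)"
python3 -m inch '[{"ay":0.116,"hand":-0.1},{"ay":0.116,"hand":-0.1},{"x":-40,"z":40,"hand":-0.1},{"x":-40,"z":40,"hand":-0.1},{"hand":-0.1}]' 60
python3 -c "
from h import *
plan([.566,-.245,.25],.13)"
```

```text
turn ax ay az [ 0.     0.232 -0.   ] shift x y z [-340.5   -7.8  374.4] t 0.4 open 1.001 q6 -0.15
turn ax ay az [ 0.     0.232 -0.   ] shift x y z [-340.5   -7.8  374.4] t 0.4 open 1.001 q6 -0.15validation failed for argument at $[0]...
```

```bash

python3 -m inch '[{"ax":0,"ay":0.116,"az":0,"x":0,"y":0,"z":0,"hand":-0.1},{"ax":0,"ay":0.116,"az":0,"x":0,"y":0,"z":0,"hand":-0.1},{"ax":0,"ay":0,"az":0,"x":-25,"y":0,"z":28,"hand":-0.1},{"ax":0,"ay":0,"az":0,"x":-25,"y":0,"z":28,"hand":-0.1}]' 60
python3 -c "
from h import *
plan([.566,-.245,.25],.13)"
```

```text
time: 0.73
eef_pos: [0.2872, -0.5749, 0.2421]
tcp_rot: [-0.53, 0.468, -0.468, 0.53]
contact_force: [1.4, -0.0, 0.3]
opening: 0.549
turn ax ay az [-0.    -0.004  0.   ] shift x y z [-291.    -7.9  319.2] t 0.73 open 0.549 q6 0.18
```

```bash

python3 -m inch '[{"ax":0,"ay":0,"az":0,"x":-26.5,"y":0,"z":29,"hand":-0.1},{"ax":0,"ay":0,"az":0,"x":-26.5,"y":0,"z":29,"hand":-0.1},{"ax":0,"ay":0,"az":0,"x":-26.5,"y":0,"z":29,"hand":-0.1},{"ax":0,"ay":0,"az":0,"x":-26.5,"y":0,"z":29,"hand":-0.1},{"ax":0,"ay":0,"az":0,"x":-26.5,"y":0,"z":29,"hand":-0.1}]' >/dev/null
python3 -m inch '[{"ax":0,"ay":0,"az":0,"x":-26.5,"y":0,"z":29,"hand":-0.1},{"ax":0,"ay":0,"az":0,"x":-26.5,"y":0,"z":29,"hand":-0.1},{"ax":0,"ay":0,"az":0,"x":-26.5,"y":0,"z":29,"hand":-0.1},{"ax":0,"ay":0,"az":0,"x":-26.5,"y":0,"z":29,"hand":-0.1},{"ax":0,"ay":0,"az":0,"x":-26.5,"y":0,"z":29,"hand":-0.1}]' >/dev/null
python3 -m inch '[{"ax":0,"ay":0,"az":0,"x":-26.5,"y":0,"z":29,"hand":-0.1},{"ax":0,"ay":0,"az":0,"x":0,"y":0,"z":0,"hand":-0.1}]'
python3 -c "
from h import *
plan([.566,-.245,.133],.13)"
```

```text
time: 1.73
eef_pos: [0.5699, -0.2388, 0.2426]
tcp_rot: [-0.532, 0.465, -0.465, 0.534]
contact_force: [0.0, -1.0, 0.4]
opening: 0.55
turn ax ay az [-0.002  0.006 -0.002] shift x y z [  5.7 109.6  -4.7] t 1.73 open 0.55 q6 0.87
```

```bash

python3 -m inch '[{"ax":0,"ay":0.005,"az":0,"x":5.5,"y":20,"z":-4.5,"hand":-0.1},{"ax":0,"ay":0,"az":0,"x":0,"y":30,"z":0,"hand":-0.1},{"ax":0,"ay":0,"az":0,"x":0,"y":30,"z":0,"hand":-0.1},{"ax":0,"ay":0,"az":0,"x":0,"y":29,"z":0,"hand":-0.1},{"ax":0,"ay":0,"az":0,"x":0,"y":0,"z":0,"hand":-0.1}]'
python3 -m inch '[{"ax":0,"ay":0,"az":0,"x":0,"y":0,"z":0,"hand":1},{"ax":0,"ay":0,"az":0,"x":0,"y":0,"z":0,"hand":1},{"ax":0,"ay":0,"az":0,"x":0,"y":0,"z":0,"hand":1},{"ax":0,"ay":0,"az":0,"x":0,"y":0,"z":0,"hand":1},{"ax":0,"ay":0,"az":0,"x":0,"y":0,"z":0,"hand":1}]' 60
python3 -c "
from h import *
ct=read_camera('top');cs=read_camera('scene')
a=ct['img'][150:270,220:420,::-1];b=cs['img'][140:300,160:360,::-1]
cv2.imwrite('pics/g1.png',np.vstack([cv2.resize(a,None,fx=2.5,fy=2.5),cv2.resize(b,(500,300))]))"
```

```text
time: 2.15
eef_pos: [0.5587, -0.248, 0.1261]
tcp_rot: [0.531, -0.472, 0.463, -0.529]
contact_force: [-1.6, 0.1, -0.7]
opening: 0.55
time: 2.57
eef_pos: [0.5641, -0.2508, 0.1358]
tcp_rot: [-0.53, 0.466, -0.469, 0.53]
contact_force: [0.8, 0.7, 2.3]
opening: 0.2
```

View pics/g1.png

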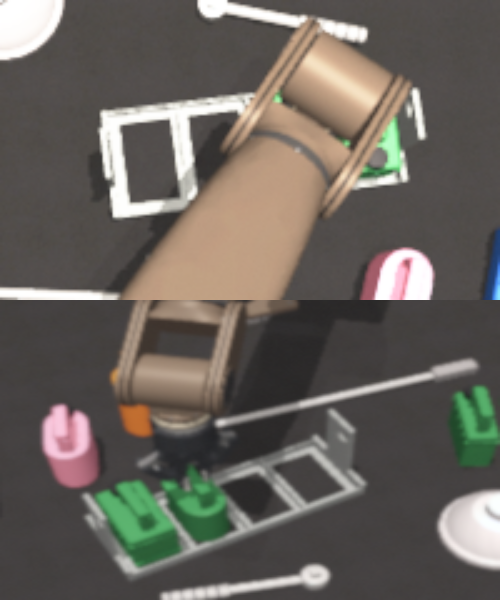

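Both views show the gripper on the oval's handle with the broad undisturbed. The opening of 0.20 (17 mm) matches the handle. Lifting and parking it one stall to the left.

```bash

python3 -m inch '[{"ax":0,"ay":0,"az":0,"x":0,"y":-15,"z":0,"hand":1},{"ax":0,"ay":0,"az":0,"x":0,"y":-25,"z":0,"hand":1},{"ax":0,"ay":0,"az":0,"x":0,"y":-25,"z":0,"hand":1},{"ax":0,"ay":0,"az":0,"x":0,"y":0,"z":0,"hand":1},{"ax":0,"ay":0,"az":0,"x":0,"y":0,"z":0,"hand":1}]'
python3 -m inch '[{"ax":0,"ay":0,"az":0,"x":-25,"y":0,"z":0,"hand":1},{"ax":0,"ay":0,"az":0,"x":-30,"y":0,"z":0,"hand":1},{"ax":0,"ay":0,"az":0,"x":-25,"y":0,"z":0,"hand":1},{"ax":0,"ay":0,"az":0,"x":-10,"y":0,"z":0,"hand":1},{"ax":0,"ay":0,"az":0,"x":0,"y":0,"z":0,"hand":1}]'
python3 -m inch '[{"ax":0,"ay":0,"az":0,"x":0,"y":0,"z":0,"hand":1},{"ax":0,"ay":0,"az":0,"x":0,"y":0,"z":0,"hand":1},{"ax":0,"ay":0,"az":0,"x":0,"y":0,"z":0,"hand":1}]'
python3 -c "
from h import *
p=rk(.007,.0425,.136);plan(p,.131)
ct=read_camera('top');cs=read_camera('scene')
b=cs['img'][150:290,190:350,::-1]
cv2.imwrite('pics/g2.png',cv2.resize(b,None,fx=4,fy=4,interpolation=cv2.INTER_CUBIC))"
```

```text
time: 3.08
eef_pos: [0.5633, -0.2505, 0.1991]
tcp_rot: [-0.53, 0.467, -0.469, 0.53]
contact_force: [0.1, 0.3, -4.4]
opening: 0.198
time: 3.5
eef_pos: [0.5498, -0.1579, 0.195]
tcp_rot: [0.531, -0.469, 0.465, -0.53]
contact_force: [-0.3, 0.3, -4.9]
opening: 0.204
time: 3.75
eef_pos: [0.5516, -0.1619, 0.1978]
tcp_rot: [0.53, -0.468, 0.468, -0.53]
contact_force: [-0.3, -0.3, -4.7]
opening: 0.195
turn ax ay az [ 0.001 -0.007  0.   ] shift x y z [-0.7 61.8  0.8] t 3.75 open 0.195 q6 0.99
```

View pics/g2.png

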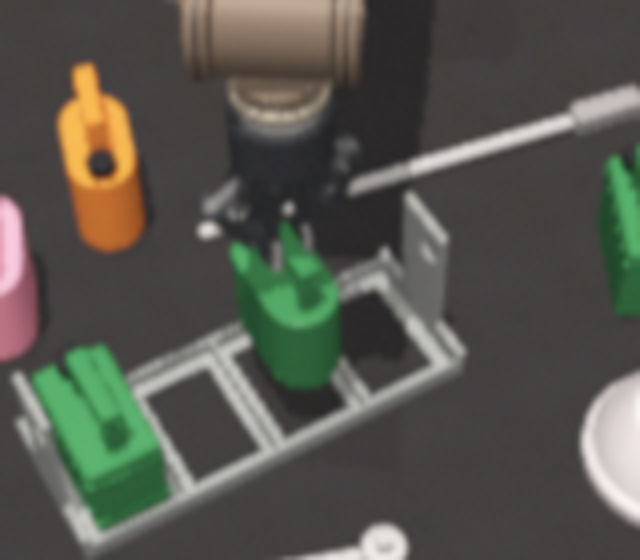

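The oval hangs upright over the third stall, around (290,310) in the crop. Lowering it.

```bash

python3 -m inch '[{"ax":0,"ay":-0.006,"az":0,"x":-0.7,"y":15,"z":0.8,"hand":1},{"ax":0,"ay":0,"az":0,"x":0,"y":20,"z":0,"hand":1},{"ax":0,"ay":0,"az":0,"x":0,"y":14,"z":0,"hand":1},{"ax":0,"ay":0,"az":0,"x":0,"y":6,"z":0,"hand":1},{"ax":0,"ay":0,"az":0,"x":0,"y":4,"z":0,"hand":1}]'
python3 -m inch '[{"ax":0,"ay":0,"az":0,"x":0,"y":2,"z":0,"hand":1},{"ax":0,"ay":0,"az":0,"x":0,"y":1,"z":0,"hand":1},{"ax":0,"ay":0,"az":0,"x":0,"y":0,"z":0,"hand":1},{"ax":0,"ay":0,"az":0,"x":0,"y":0,"z":0,"hand":1}]'
```

```text
time: 4.27
eef_pos: [0.5518, -0.1603, 0.1381]
tcp_rot: [0.532, -0.467, 0.466, -0.531]
contact_force: [0.7, 0.2, -4.5]
opening: 0.197
time: 4.6
eef_pos: [0.553, -0.1604, 0.1374]
tcp_rot: [-0.531, 0.466, -0.467, 0.532]
contact_force: [0.5, -0.5, -4.3]
opening: 0.199
```

```bash

python3 -m inch '[{"ax":0,"ay":0,"az":0,"x":0,"y":1,"z":0,"hand":1},{"ax":0,"ay":0,"az":0,"x":0,"y":1,"z":0,"hand":1},{"ax":0,"ay":0,"az":0,"x":0,"y":1,"z":0,"hand":1},{"ax":0,"ay":0,"az":0,"x":0,"y":0,"z":0,"hand":1},{"ax":0,"ay":0,"az":0,"x":0,"y":0,"z":0,"hand":1}]'
python3 -m inch '[{"ax":0,"ay":0,"az":0,"x":0,"y":0,"z":0,"hand":-0.1},{"ax":0,"ay":0,"az":0,"x":0,"y":0,"z":0,"hand":-0.1},{"ax":0,"ay":0,"az":0,"x":0,"y":0,"z":0,"hand":-0.1},{"ax":0,"ay":0,"az":0,"x":0,"y":0,"z":0,"hand":-0.1},{"ax":0,"ay":0,"az":0,"x":0,"y":0,"z":0,"hand":-0.1}]'
python3 -m inch '[{"ax":0,"ay":0,"az":0,"x":0,"y":-25,"z":0,"hand":-0.1},{"ax":0,"ay":0,"az":0,"x":0,"y":-30,"z":0,"hand":-0.1},{"ax":0,"ay":0,"az":0,"x":0,"y":-15,"z":0,"hand":-0.1},{"ax":0,"ay":0,"az":0,"x":0,"y":0,"z":0,"hand":-0.1},{"ax":0,"ay":0,"az":0,"x":0,"y":0,"z":0,"hand":-0.1}]'
python3 -c "
from h import *
plan([.576,-.332,.205],.131)"
```

```text
time: 5.02
eef_pos: [0.5533, -0.1603, 0.1358]
tcp_rot: [-0.531, 0.466, -0.467, 0.532]
contact_force: [-2.8, 1.4, 5.4]
opening: 0.194
time: 5.43
eef_pos: [0.5524, -0.1601, 0.1333]
tcp_rot: [0.532, -0.466, 0.466, -0.532]
contact_force: [-0.1, -0.4, 0.3]
opening: 0.55
time: 5.85
eef_pos: [0.5528, -0.1603, 0.2041]
tcp_rot: [-0.531, 0.466, -0.467, 0.532]
contact_force: [-0.1, -0.4, -0.3]
opening: 0.55
turn ax ay az [-0.002 -0.     0.001] shift x y z [173.3  -0.9   0.6] t 5.85 open 0.55 q6 0.98
```

```bash

python3 -m inch '[{"ax":0,"ay":0,"az":0,"x":33,"y":0,"z":0,"hand":-0.1},{"ax":0,"ay":0,"az":0,"x":38,"y":0,"z":0,"hand":-0.1},{"ax":0,"ay":0,"az":0,"x":38,"y":0,"z":0,"hand":-0.1},{"ax":0,"ay":0,"az":0,"x":38,"y":0,"z":0,"hand":-0.1},{"ax":0,"ay":0,"az":0,"x":26,"y":0,"z":0.6,"hand":-0.1}]' >/dev/null
python3 -m inch '[{"ax":0,"ay":0,"az":0,"x":0,"y":0,"z":0,"hand":-0.1},{"ax":0,"ay":0,"az":0,"x":0,"y":0,"z":0,"hand":-0.1},{"ax":0,"ay":0,"az":0,"x":0,"y":0,"z":0,"hand":-0.1}]'
python3 -m inch '[{"ax":0,"ay":0,"az":0,"x":0,"y":20,"z":0,"hand":-0.1},{"ax":0,"ay":0,"az":0,"x":0,"y":25,"z":0,"hand":-0.1},{"ax":0,"ay":0,"az":0,"x":0,"y":16,"z":0,"hand":-0.1},{"ax":0,"ay":0,"az":0,"x":0,"y":8,"z":0,"hand":-0.1},{"ax":0,"ay":0,"az":0,"x":0,"y":0,"z":0,"hand":-0.1}]'
python3 -m inch '[{"ax":0,"ay":0,"az":0,"x":0,"y":0,"z":0,"hand":1},{"ax":0,"ay":0,"az":0,"x":0,"y":0,"z":0,"hand":1},{"ax":0,"ay":0,"az":0,"x":0,"y":0,"z":0,"hand":1},{"ax":0,"ay":0,"az":0,"x":0,"y":0,"z":0,"hand":1},{"ax":0,"ay":0,"az":0,"x":0,"y":0,"z":0,"hand":1}]' 60
python3 -c "
from h import *
s=get_state();c,n=np.cos(TH),np.sin(TH);d=s['eef_pos'][:2]-RC;print('rack frame',c*d[0]+n*d[1],-n*d[0]+c*d[1],s['contact_force'])
cs=read_camera('scene');b=cs['img'][170:290,150:310,::-1]
cv2.imwrite('pics/g3.png',cv2.resize(b,None,fx=4,fy=4,interpolation=cv2.INTER_CUBIC))"
```

```text
time: 6.52
eef_pos: [0.5747, -0.3304, 0.201]
tcp_rot: [-0.532, 0.468, -0.465, 0.532]
contact_force: [0.5, 0.1, 0.6]
opening: 0.552
time: 6.93
eef_pos: [0.5741, -0.3289, 0.1311]
tcp_rot: [0.532, -0.468, 0.464, -0.532]
contact_force: [0.1, 0.5, -0.1]
opening: 0.555
time: 7.35
eef_pos: [0.5767, -0.332, 0.1364]
tcp_rot: [-0.531, 0.465, -0.468, 0.532]
contact_force: [2.4, 1.5, 3.2]
opening: 0.198
rack frame 0.00890913672931046 -0.13011401793883032 [2.43673485 1.53864561 3.24962884]
```

View pics/g3.png

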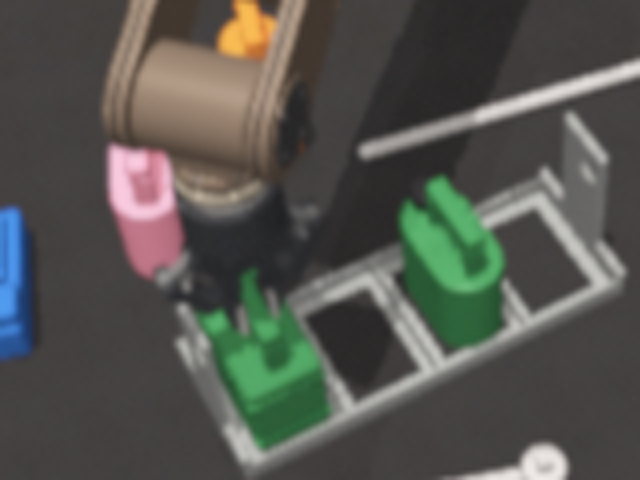

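The oval stands parked at about (450,270) in the crop, and the broad is gripped at about (270,350). Moving the broad one stall to the left.

```bash

python3 -m inch '[{"ax":0,"ay":0,"az":0,"x":0,"y":-15,"z":0,"hand":1},{"ax":0,"ay":0,"az":0,"x":0,"y":-25,"z":0,"hand":1},{"ax":0,"ay":0,"az":0,"x":0,"y":-20,"z":0,"hand":1},{"ax":0,"ay":0,"az":0,"x":0,"y":0,"z":0,"hand":1},{"ax":0,"ay":0,"az":0,"x":0,"y":0,"z":0,"hand":1}]'
python3 -m inch '[{"ax":0,"ay":0,"az":0,"x":-25,"y":0,"z":0,"hand":1},{"ax":0,"ay":0,"az":0,"x":-30,"y":0,"z":0,"hand":1},{"ax":0,"ay":0,"az":0,"x":-22,"y":0,"z":0,"hand":1},{"ax":0,"ay":0,"az":0,"x":-10,"y":0,"z":0,"hand":1},{"ax":0,"ay":0,"az":0,"x":0,"y":0,"z":0,"hand":1}]' >/dev/null
python3 -m inch '[{"ax":0,"ay":0,"az":0,"x":0,"y":0,"z":0,"hand":1},{"ax":0,"ay":0,"az":0,"x":0,"y":0,"z":0,"hand":1},{"ax":0,"ay":0,"az":0,"x":0,"y":0,"z":0,"hand":1}]'
python3 -c "
from h import *
p=rk(.0085,-.0425,.137);plan(p,.131)"
```

```text
time: 7.82
eef_pos: [0.5753, -0.3316, 0.1946]
tcp_rot: [0.532, -0.466, 0.466, -0.531]
contact_force: [-0.6, -0.2, -6.7]
opening: 0.197
time: 8.48
eef_pos: [0.5641, -0.2464, 0.1939]
tcp_rot: [0.532, -0.467, 0.466, -0.531]
contact_force: [0.7, 0.1, -6.3]
opening: 0.196
turn ax ay az [ 0.001 -0.001  0.   ] shift x y z [-1.  56.9  0.9] t 8.48 open 0.196 q6 0.86
```

```bash

python3 -m inch '[{"ax":0,"ay":0,"az":0,"x":-1,"y":15,"z":0.9,"hand":1},{"ax":0,"ay":0,"az":0,"x":0,"y":20,"z":0,"hand":1},{"ax":0,"ay":0,"az":0,"x":0,"y":12,"z":0,"hand":1},{"ax":0,"ay":0,"az":0,"x":0,"y":5,"z":0,"hand":1},{"ax":0,"ay":0,"az":0,"x":0,"y":3,"z":0,"hand":1}]'
python3 -m inch '[{"ax":0,"ay":0,"az":0,"x":0,"y":1,"z":0,"hand":1},{"ax":0,"ay":0,"az":0,"x":0,"y":1,"z":0,"hand":1},{"ax":0,"ay":0,"az":0,"x":0,"y":1,"z":0,"hand":1},{"ax":0,"ay":0,"az":0,"x":0,"y":0,"z":0,"hand":1},{"ax":0,"ay":0,"az":0,"x":0,"y":0,"z":0,"hand":1}]'
```

```text
time: 8.9
eef_pos: [0.5641, -0.2443, 0.1377]
tcp_rot: [0.532, -0.467, 0.465, -0.531]
contact_force: [-0.0, -0.1, -6.5]
opening: 0.199
time: 9.32
eef_pos: [0.5653, -0.2443, 0.1371]
tcp_rot: [-0.532, 0.466, -0.467, 0.532]
contact_force: [-0.8, 0.2, -6.7]
opening: 0.195
```

```bash

python3 -m inch '[{"ax":0,"ay":0,"az":0,"x":0,"y":1,"z":0,"hand":1},{"ax":0,"ay":0,"az":0,"x":0,"y":1,"z":0,"hand":1},{"ax":0,"ay":0,"az":0,"x":0,"y":1,"z":0,"hand":1},{"ax":0,"ay":0,"az":0,"x":0,"y":0,"z":0,"hand":1},{"ax":0,"ay":0,"az":0,"x":0,"y":0,"z":0,"hand":1}]'
python3 -m inch '[{"ax":0,"ay":0,"az":0,"x":0,"y":0,"z":0,"hand":-0.1},{"ax":0,"ay":0,"az":0,"x":0,"y":0,"z":0,"hand":-0.1},{"ax":0,"ay":0,"az":0,"x":0,"y":0,"z":0,"hand":-0.1},{"ax":0,"ay":0,"az":0,"x":0,"y":0,"z":0,"hand":-0.1},{"ax":0,"ay":0,"az":0,"x":0,"y":0,"z":0,"hand":-0.1}]'
python3 -m inch '[{"ax":0,"ay":0,"az":0,"x":0,"y":-25,"z":0,"hand":-0.1},{"ax":0,"ay":0,"az":0,"x":0,"y":-30,"z":0,"hand":-0.1},{"ax":0,"ay":0,"az":0,"x":0,"y":-15,"z":0,"hand":-0.1},{"ax":0,"ay":0,"az":0,"x":0,"y":0,"z":0,"hand":-0.1},{"ax":0,"ay":0,"az":0,"x":0,"y":0,"z":0,"hand":-0.1}]'
python3 -c "
from h import *
plan([.5528,-.1603,.133],.131)"
```

```text
time: 9.73
eef_pos: [0.5656, -0.2445, 0.1363]
tcp_rot: [-0.532, 0.466, -0.467, 0.532]
contact_force: [-3.6, 2.1, 5.8]
opening: 0.198
time: 10.15
eef_pos: [0.5651, -0.2443, 0.1335]
tcp_rot: [-0.532, 0.466, -0.467, 0.532]
contact_force: [-1.0, 0.2, -0.3]
opening: 0.55
time: 10.57
eef_pos: [0.5654, -0.2445, 0.2043]
tcp_rot: [-0.531, 0.465, -0.467, 0.532]
contact_force: [0.0, -0.2, -0.5]
opening: 0.549
turn ax ay az [-0.002 -0.     0.002] shift x y z [-85.1  71.3  -1.5] t 10.57 open 0.549 q6 0.87
```

```bash

python3 -m inch '[{"ax":0,"ay":0,"az":0,"x":-25,"y":0,"z":-1.5,"hand":-0.1},{"ax":0,"ay":0,"az":0,"x":-35,"y":0,"z":0,"hand":-0.1},{"ax":0,"ay":0,"az":0,"x":-25,"y":0,"z":0,"hand":-0.1},{"ax":0,"ay":0,"az":0,"x":0,"y":0,"z":0,"hand":-0.1},{"ax":0,"ay":0,"az":0,"x":0,"y":0,"z":0,"hand":-0.1}]'
python3 -m inch '[{"ax":0,"ay":0,"az":0,"x":0,"y":20,"z":0,"hand":-0.1},{"ax":0,"ay":0,"az":0,"x":0,"y":28,"z":0,"hand":-0.1},{"ax":0,"ay":0,"az":0,"x":0,"y":16,"z":0,"hand":-0.1},{"ax":0,"ay":0,"az":0,"x":0,"y":7,"z":0,"hand":-0.1},{"ax":0,"ay":0,"az":0,"x":0,"y":0,"z":0,"hand":-0.1}]'
python3 -m inch '[{"ax":0,"ay":0,"az":0,"x":0,"y":0,"z":0,"hand":1},{"ax":0,"ay":0,"az":0,"x":0,"y":0,"z":0,"hand":1},{"ax":0,"ay":0,"az":0,"x":0,"y":0,"z":0,"hand":1},{"ax":0,"ay":0,"az":0,"x":0,"y":0,"z":0,"hand":1},{"ax":0,"ay":0,"az":0,"x":0,"y":0,"z":0,"hand":1}]' 60
python3 -m inch '[{"ax":0,"ay":0,"az":0,"x":0,"y":-15,"z":0,"hand":1},{"ax":0,"ay":0,"az":0,"x":0,"y":-30,"z":0,"hand":1},{"ax":0,"ay":0,"az":0,"x":0,"y":-40,"z":0,"hand":1},{"ax":0,"ay":0,"az":0,"x":0,"y":-40,"z":0,"hand":1},{"ax":0,"ay":0,"az":0,"x":0,"y":-40,"z":0,"hand":1}]' >/dev/null
python3 -m inch '[{"ax":0,"ay":0,"az":0,"x":0,"y":-15,"z":0,"hand":1},{"ax":0,"ay":0,"az":0,"x":0,"y":0,"z":0,"hand":1},{"ax":0,"ay":0,"az":0,"x":0,"y":0,"z":0,"hand":1}]'
python3 -c "
from h import *
plan(rk(.007,-.1275,.137),.131)"
```

```text
time: 10.98
eef_pos: [0.5513, -0.1586, 0.2011]
tcp_rot: [0.533, -0.467, 0.465, -0.532]
contact_force: [0.5, -0.5, 0.3]
opening: 0.551
time: 11.4
eef_pos: [0.5507, -0.1602, 0.1291]
tcp_rot: [0.532, -0.468, 0.465, -0.531]
contact_force: [0.4, 0.2, -0.5]
opening: 0.553
time: 11.82
eef_pos: [0.5534, -0.1604, 0.1338]
tcp_rot: [-0.531, 0.465, -0.467, 0.532]
contact_force: [0.5, 0.5, 2.8]
opening: 0.197
time: 12.48
eef_pos: [0.552, -0.1599, 0.3118]
tcp_rot: [0.532, -0.466, 0.466, -0.532]
contact_force: [-0.1, -0.8, -5.5]
opening: 0.198
turn ax ay az [ 0. -0.  0.] shift x y z [171.2 174.8   0.2] t 12.48 open 0.198 q6 0.98
```

```bash

python3 -m inch '[{"ax":0,"ay":0,"az":0,"x":25,"y":0,"z":0,"hand":1},{"ax":0,"ay":0,"az":0,"x":35,"y":0,"z":0,"hand":1},{"ax":0,"ay":0,"az":0,"x":40,"y":0,"z":0,"hand":1},{"ax":0,"ay":0,"az":0,"x":40,"y":0,"z":0,"hand":1},{"ax":0,"ay":0,"az":0,"x":25,"y":0,"z":0,"hand":1}]' >/dev/null
python3 -m inch '[{"ax":0,"ay":0,"az":0,"x":6,"y":0,"z":0,"hand":1},{"ax":0,"ay":0,"az":0,"x":0,"y":0,"z":0,"hand":1},{"ax":0,"ay":0,"az":0,"x":0,"y":20,"z":0,"hand":1},{"ax":0,"ay":0,"az":0,"x":0,"y":35,"z":0,"hand":1},{"ax":0,"ay":0,"az":0,"x":0,"y":35,"z":0,"hand":1}]' >/dev/null
python3 -m inch '[{"ax":0,"ay":0,"az":0,"x":0,"y":25,"z":0,"hand":1},{"ax":0,"ay":0,"az":0,"x":0,"y":5,"z":0,"hand":1},{"ax":0,"ay":0,"az":0,"x":0,"y":0,"z":0,"hand":1},{"ax":0,"ay":0,"az":0,"x":0,"y":0,"z":0,"hand":1}]'
python3 -c "
from h import *
plan(rk(.007,-.1275,.135),.131)"
```

```text
time: 13.65
eef_pos: [0.575, -0.3288, 0.1927]
tcp_rot: [-0.532, 0.466, -0.466, 0.532]
contact_force: [-0.3, 0.0, -3.2]
opening: 0.196
turn ax ay az [-0.     0.001 -0.   ] shift x y z [ 0.9 57.7 -0.6] t 13.65 open 0.196 q6 0.77
```

```bash

python3 -m inch '[{"ax":0,"ay":0,"az":0,"x":1,"y":15,"z":-0.5,"hand":1},{"ax":0,"ay":0,"az":0,"x":0,"y":20,"z":0,"hand":1},{"ax":0,"ay":0,"az":0,"x":0,"y":12,"z":0,"hand":1},{"ax":0,"ay":0,"az":0,"x":0,"y":5,"z":0,"hand":1},{"ax":0,"ay":0,"az":0,"x":0,"y":3,"z":0,"hand":1}]'
python3 -m inch '[{"ax":0,"ay":0,"az":0,"x":0,"y":1.5,"z":0,"hand":1},{"ax":0,"ay":0,"az":0,"x":0,"y":1.5,"z":0,"hand":1},{"ax":0,"ay":0,"az":0,"x":0,"y":1.5,"z":0,"hand":1},{"ax":0,"ay":0,"az":0,"x":0,"y":0,"z":0,"hand":1},{"ax":0,"ay":0,"az":0,"x":0,"y":0,"z":0,"hand":1}]'
```

```text
time: 14.07
eef_pos: [0.5745, -0.3306, 0.1376]
tcp_rot: [-0.532, 0.466, -0.466, 0.532]
contact_force: [0.3, 0.5, -4.2]
opening: 0.199
time: 14.48
eef_pos: [0.5748, -0.331, 0.1339]
tcp_rot: [-0.532, 0.466, -0.467, 0.532]
contact_force: [0.3, 0.5, -3.2]
opening: 0.205
```

```bash

python3 -m inch '[{"ax":0,"ay":0,"az":0,"x":0,"y":1,"z":0,"hand":1},{"ax":0,"ay":0,"az":0,"x":0,"y":1,"z":0,"hand":1},{"ax":0,"ay":0,"az":0,"x":0,"y":0,"z":0,"hand":1},{"ax":0,"ay":0,"az":0,"x":0,"y":0,"z":0,"hand":1}]'
python3 -m inch '[{"ax":0,"ay":0,"az":0,"x":0,"y":0,"z":0,"hand":-0.1},{"ax":0,"ay":0,"az":0,"x":0,"y":0,"z":0,"hand":-0.1},{"ax":0,"ay":0,"az":0,"x":0,"y":0,"z":0,"hand":-0.1},{"ax":0,"ay":0,"az":0,"x":0,"y":0,"z":0,"hand":-0.1},{"ax":0,"ay":0,"az":0,"x":0,"y":0,"z":0,"hand":-0.1}]'
python3 -m inch '[{"ax":0,"ay":0,"az":0,"x":0,"y":-20,"z":0,"hand":-0.1},{"ax":0,"ay":0,"az":0,"x":0,"y":-35,"z":0,"hand":-0.1},{"ax":0,"ay":0,"az":0,"x":0,"y":-35,"z":0,"hand":-0.1},{"ax":0,"ay":0,"az":0,"x":0,"y":-20,"z":0,"hand":-0.1},{"ax":0,"ay":0,"az":0,"x":0,"y":0,"z":0,"hand":-0.1}]'
python3 -c "
from h import *
plan([.555,.161,.245],-.366)"
```

```text
time: 14.82
eef_pos: [0.5752, -0.3312, 0.1339]
tcp_rot: [-0.532, 0.465, -0.467, 0.532]
contact_force: [-1.8, 2.4, 6.1]
opening: 0.201
time: 15.23
eef_pos: [0.5743, -0.3307, 0.1307]
tcp_rot: [0.532, -0.466, 0.466, -0.532]
contact_force: [0.3, 0.6, -0.7]
opening: 0.552
time: 15.65
eef_pos: [0.5767, -0.3325, 0.2485]
tcp_rot: [-0.531, 0.462, -0.471, 0.532]
contact_force: [0.6, -0.8, 1.2]
opening: 0.552
turn ax ay az [-0.01   0.497  0.007] shift x y z [-453.1    3.5 -196.9] t 15.65 open 0.552 q6 0.76
```

```bash

python3 -m inch '[{"ax":0,"ay":0.124,"az":0,"x":0,"y":0,"z":0,"hand":-0.1},{"ax":0,"ay":0.124,"az":0,"x":0,"y":0,"z":0,"hand":-0.1},{"ax":0,"ay":0.124,"az":0,"x":0,"y":0,"z":0,"hand":-0.1},{"ax":0,"ay":0.125,"az":0,"x":0,"y":0,"z":0,"hand":-0.1},{"ax":0,"ay":0,"az":0,"x":-20,"y":0,"z":-9,"hand":-0.1}]' >/dev/null
python3 -m inch '[{"ax":0,"ay":0,"az":0,"x":-37,"y":0,"z":-16,"hand":-0.1},{"ax":0,"ay":0,"az":0,"x":-37,"y":0,"z":-16,"hand":-0.1},{"ax":0,"ay":0,"az":0,"x":-37,"y":0,"z":-16,"hand":-0.1},{"ax":0,"ay":0,"az":0,"x":-37,"y":0,"z":-16,"hand":-0.1},{"ax":0,"ay":0,"az":0,"x":-37,"y":0,"z":-16,"hand":-0.1}]' >/dev/null
python3 -m inch '[{"ax":0,"ay":0,"az":0,"x":-37,"y":0,"z":-16,"hand":-0.1},{"ax":0,"ay":0,"az":0,"x":-37,"y":0,"z":-16,"hand":-0.1},{"ax":0,"ay":0,"az":0,"x":-37,"y":0,"z":-16,"hand":-0.1},{"ax":0,"ay":0,"az":0,"x":-37,"y":0,"z":-16,"hand":-0.1},{"ax":0,"ay":0,"az":0,"x":-37,"y":0,"z":-16,"hand":-0.1}]' >/dev/null
python3 -m inch '[{"ax":0,"ay":0,"az":0,"x":-37,"y":0,"z":-16,"hand":-0.1},{"ax":0,"ay":0,"az":0,"x":-20,"y":0,"z":-10,"hand":-0.1},{"ax":0,"ay":0,"az":0,"x":0,"y":0,"z":0,"hand":-0.1},{"ax":0,"ay":0,"az":0,"x":0,"y":0,"z":0,"hand":-0.1}]'
python3 -c "
from h import *
plan([.555,.162,.126],-.366)
cs=read_camera('scene');ct=read_camera('top')
a=ct['img'][130:290,120:400,::-1];b=cs['img'][150:290,180:425,::-1]
cv2.imwrite('pics/g4.png',np.vstack([cv2.resize(a[:100],(760,271)),cv2.resize(b,(570,326)) .copy() if 0 else cv2.resize(b,(760,326))]))"
```

```text
time: 17.23
eef_pos: [0.5516, 0.1575, 0.2398]
tcp_rot: [-0.402, 0.582, -0.582, 0.401]
contact_force: [-0.1, -0.3, 0.1]
opening: 0.547
turn ax ay az [0.001 0.003 0.001] shift x y z [ -5.4 113.8   1.6] t 17.23 open 0.547 q6 2.04
```

View pics/g4.png

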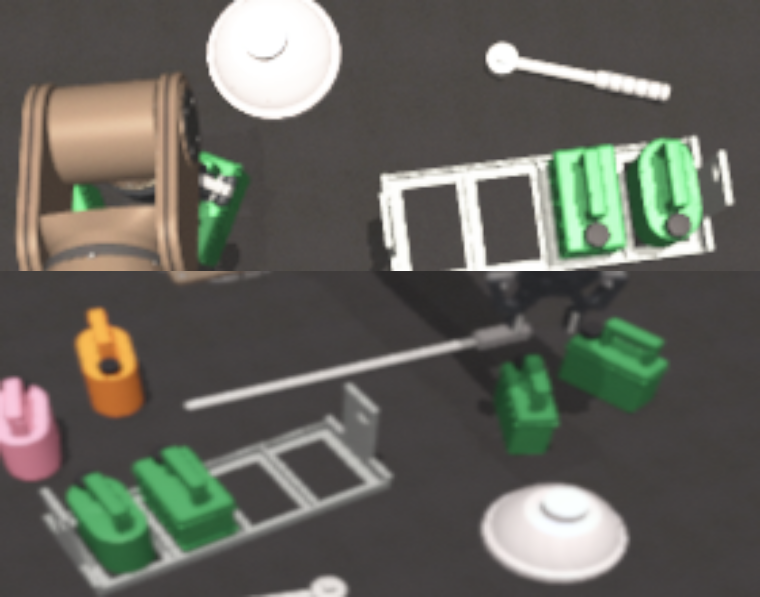

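The top of the crop shows the broad in stall 2 from the right and the oval in the right end stall, both upright with caps to the front. Headlamp and ratchet are unmoved. Descending on slim_1.

```bash

python3 -m inch '[{"ax":0,"ay":0,"az":0,"x":-5,"y":25,"z":1.5,"hand":-0.1},{"ax":0,"ay":0,"az":0,"x":0,"y":35,"z":0,"hand":-0.1},{"ax":0,"ay":0,"az":0,"x":0,"y":30,"z":0,"hand":-0.1},{"ax":0,"ay":0,"az":0,"x":0,"y":16,"z":0,"hand":-0.1},{"ax":0,"ay":0,"az":0,"x":0,"y":7,"z":0,"hand":-0.1}]'
python3 -m inch '[{"ax":0,"ay":0,"az":0,"x":0,"y":0,"z":0,"hand":1},{"ax":0,"ay":0,"az":0,"x":0,"y":0,"z":0,"hand":1},{"ax":0,"ay":0,"az":0,"x":0,"y":0,"z":0,"hand":1},{"ax":0,"ay":0,"az":0,"x":0,"y":0,"z":0,"hand":1},{"ax":0,"ay":0,"az":0,"x":0,"y":0,"z":0,"hand":1}]' 60
python3 -m inch '[{"ax":0,"ay":0,"az":0,"x":0,"y":-10,"z":0,"hand":1},{"ax":0,"ay":0,"az":0,"x":0,"y":-20,"z":0,"hand":1},{"ax":0,"ay":0,"az":0,"x":0,"y":-35,"z":0,"hand":1},{"ax":0,"ay":0,"az":0,"x":0,"y":-40,"z":0,"hand":1},{"ax":0,"ay":0,"az":0,"x":0,"y":-40,"z":0,"hand":1}]' >/dev/null
python3 -m inch '[{"ax":0,"ay":0,"az":0,"x":0,"y":-40,"z":0,"hand":1},{"ax":0,"ay":0,"az":0,"x":0,"y":-10,"z":0,"hand":1},{"ax":0,"ay":0,"az":0,"x":0,"y":0,"z":0,"hand":1},{"ax":0,"ay":0,"az":0,"x":0,"y":0,"z":0,"hand":1}]'
python3 -c "
from h import *
plan(rk(.008,.0425,.32),.131)"
```

```text
time: 17.75
eef_pos: [0.5534, 0.1586, 0.1237]
tcp_rot: [-0.402, 0.584, -0.582, 0.398]
contact_force: [-0.2, -0.2, 0.7]
opening: 0.55
time: 18.17
eef_pos: [0.5564, 0.1605, 0.1291]
tcp_rot: [0.4, -0.582, 0.583, -0.401]
contact_force: [0.8, -0.3, -1.3]
opening: 0.198
time: 18.92
eef_pos: [0.5549, 0.1607, 0.3221]
tcp_rot: [-0.401, 0.583, -0.583, 0.4]
contact_force: [-0.5, 0.5, -4.9]
opening: 0.199
turn ax ay az [ 0.001 -0.497  0.   ] shift x y z [318.7   2.1 -43.6] t 18.92 open 0.199 q6 2.04
```

```bash

python3 -m inch '[{"ax":0,"ay":-0.12,"az":0,"x":0,"y":0,"z":0,"hand":1},{"ax":0,"ay":-0.124,"az":0,"x":0,"y":0,"z":0,"hand":1},{"ax":0,"ay":-0.124,"az":0,"x":0,"y":0,"z":0,"hand":1},{"ax":0,"ay":-0.124,"az":0,"x":0,"y":0,"z":0,"hand":1},{"ax":0,"ay":0,"az":0,"x":20,"y":0,"z":-3,"hand":1}]' >/dev/null
python3 -m inch '[{"ax":0,"ay":0,"az":0,"x":36,"y":0,"z":-5,"hand":1},{"ax":0,"ay":0,"az":0,"x":40,"y":0,"z":-5,"hand":1},{"ax":0,"ay":0,"az":0,"x":40,"y":0,"z":-5,"hand":1},{"ax":0,"ay":0,"az":0,"x":40,"y":0,"z":-5,"hand":1},{"ax":0,"ay":0,"az":0,"x":40,"y":0,"z":-5,"hand":1}]' >/dev/null
python3 -m inch '[{"ax":0,"ay":0,"az":0,"x":40,"y":0,"z":-5,"hand":1},{"ax":0,"ay":0,"az":0,"x":37,"y":0,"z":-5,"hand":1},{"ax":0,"ay":0,"az":0,"x":20,"y":0,"z":-3,"hand":1},{"ax":0,"ay":0,"az":0,"x":5,"y":0,"z":0,"hand":1},{"ax":0,"ay":0,"az":0,"x":0,"y":0,"z":0,"hand":1}]' >/dev/null
python3 -m inch '[{"ax":0,"ay":0,"az":0,"x":0,"y":0,"z":0,"hand":1},{"ax":0,"ay":0,"az":0,"x":0,"y":0,"z":0,"hand":1}]'
python3 -c "
from h import *
plan(rk(.0115,.0425,.195),.131)"
```

```text
time: 20.33
eef_pos: [0.5542, -0.1584, 0.3209]
tcp_rot: [0.531, -0.469, 0.466, -0.531]
contact_force: [-0.1, 0.6, -3.6]
opening: 0.196
turn ax ay az [ 0.002 -0.004 -0.003] shift x y z [  2.4 125.9   2.2] t 20.33 open 0.196 q6 0.99
```

```bash

python3 -m inch '[{"ax":0,"ay":0,"az":0,"x":2,"y":20,"z":2,"hand":1},{"ax":0,"ay":0,"az":0,"x":0,"y":38,"z":0,"hand":1},{"ax":0,"ay":0,"az":0,"x":0,"y":38,"z":0,"hand":1},{"ax":0,"ay":0,"az":0,"x":0,"y":24,"z":0,"hand":1},{"ax":0,"ay":0,"az":0,"x":0,"y":14,"z":0,"hand":1}]' >/dev/null
python3 -m inch '[{"ax":0,"ay":0,"az":0,"x":0,"y":10,"z":0,"hand":1},{"ax":0,"ay":0,"az":0,"x":0,"y":0,"z":0,"hand":1},{"ax":0,"ay":0,"az":0,"x":0,"y":0,"z":0,"hand":1},{"ax":0,"ay":0,"az":0,"x":0,"y":0,"z":0,"hand":1}]'
python3 -c "
from h import *
plan(rk(.0115,.0425,.136),.131)
cs=read_camera('scene')
b=cs['img'][170:290,190:330,::-1]
z=get_state()['eef_pos'][2]-.136
for x in(-.056,.056):
  for y in(-.023,.023): print('bottom corner px (crop) if centred',((proj(cs,rk(x,.0425+y,z+.007))-[190,170]+.4)*4.5).round(0),'top',((proj(cs,rk(x,.0425+y,z+.099))-[190,170]+.4)*4.5).round(0))
cv2.imwrite('pics/g5.png',cv2.resize(b,None,fx=4.5,fy=4.5,interpolation=cv2.INTER_CUBIC))"
```

```text
time: 21.08
eef_pos: [0.5581, -0.1617, 0.1808]
tcp_rot: [-0.53, 0.466, -0.469, 0.531]
contact_force: [-0.5, 0.3, -4.1]
opening: 0.202
turn ax ay az [-0.003 -0.004  0.002] shift x y z [-1.3 44.8 -1.2] t 21.08 open 0.202 q6 0.99
bottom corner px (crop) if centred [261. 264.] top [254. 189.]
bottom corner px (crop) if centred [314. 240.] top [310. 164.]
bottom corner px (crop) if centred [333. 372.] top [330. 300.]
bottom corner px (crop) if centred [388. 345.] top [387. 272.]
```

View pics/g5.png

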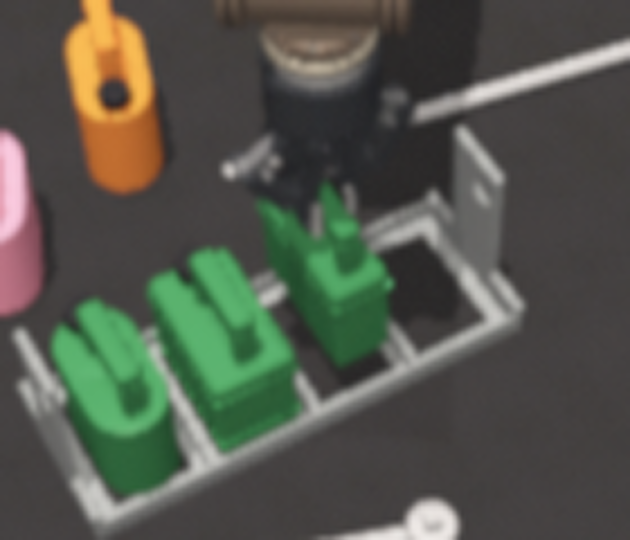

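Seen and predicted back corners agree within about 2 mm: top at (331,295) and (390,272) against (330,300) and (387,272). Lowering.

```bash

python3 -m inch '[{"ax":0,"ay":0,"az":0,"x":-1,"y":12,"z":0,"hand":1},{"ax":0,"ay":0,"az":0,"x":0,"y":15,"z":0,"hand":1},{"ax":0,"ay":0,"az":0,"x":0,"y":9,"z":0,"hand":1},{"ax":0,"ay":0,"az":0,"x":0,"y":5,"z":0,"hand":1},{"ax":0,"ay":0,"az":0,"x":0,"y":2,"z":0,"hand":1}]'
python3 -m inch '[{"ax":0,"ay":0,"az":0,"x":0,"y":1.5,"z":0,"hand":1},{"ax":0,"ay":0,"az":0,"x":0,"y":1.5,"z":0,"hand":1},{"ax":0,"ay":0,"az":0,"x":0,"y":1,"z":0,"hand":1},{"ax":0,"ay":0,"az":0,"x":0,"y":0,"z":0,"hand":1},{"ax":0,"ay":0,"az":0,"x":0,"y":0,"z":0,"hand":1}]'
```

```text
time: 21.55
eef_pos: [0.5567, -0.1606, 0.1362]
tcp_rot: [0.531, -0.468, 0.467, -0.53]
contact_force: [-2.6, 1.5, 5.7]
opening: 0.2
time: 21.97
eef_pos: [0.5576, -0.1609, 0.1364]
tcp_rot: [-0.53, 0.467, -0.468, 0.531]
contact_force: [-7.5, 3.1, 12.5]
opening: 0.2
```

```bash

python3 -m inch '[{"ax":0,"ay":0,"az":0,"x":0,"y":0,"z":0,"hand":-0.1},{"ax":0,"ay":0,"az":0,"x":0,"y":0,"z":0,"hand":-0.1},{"ax":0,"ay":0,"az":0,"x":0,"y":0,"z":0,"hand":-0.1},{"ax":0,"ay":0,"az":0,"x":0,"y":0,"z":0,"hand":-0.1},{"ax":0,"ay":0,"az":0,"x":0,"y":0,"z":0,"hand":-0.1}]'
python3 -m inch '[{"ax":0,"ay":0,"az":0,"x":0,"y":-20,"z":0,"hand":-0.1},{"ax":0,"ay":0,"az":0,"x":0,"y":-35,"z":0,"hand":-0.1},{"ax":0,"ay":0,"az":0,"x":0,"y":-35,"z":0,"hand":-0.1},{"ax":0,"ay":0,"az":0,"x":0,"y":-20,"z":0,"hand":-0.1},{"ax":0,"ay":0,"az":0,"x":0,"y":0,"z":0,"hand":-0.1}]'
python3 -c "
from h import *
cs=read_camera('scene');ct=read_camera('top')
a=ct['img'][190:245,125:175,::-1];b=cs['img'][165:215,352:402,::-1]
cv2.imwrite('pics/g6.png',np.hstack([cv2.resize(a,(400,440),interpolation=cv2.INTER_CUBIC),cv2.copyMakeBorder(cv2.resize(b,(400,400),interpolation=cv2.INTER_CUBIC),0,40,0,0,0)]))"
```

```text
time: 22.38
eef_pos: [0.557, -0.1609, 0.1318]
tcp_rot: [-0.53, 0.467, -0.468, 0.53]
contact_force: [0.7, 0.1, -0.3]
opening: 0.551
time: 22.8
eef_pos: [0.5596, -0.1621, 0.2486]
tcp_rot: [-0.529, 0.464, -0.472, 0.532]
contact_force: [0.1, -1.4, 0.6]
opening: 0.55
```

View pics/g6.png

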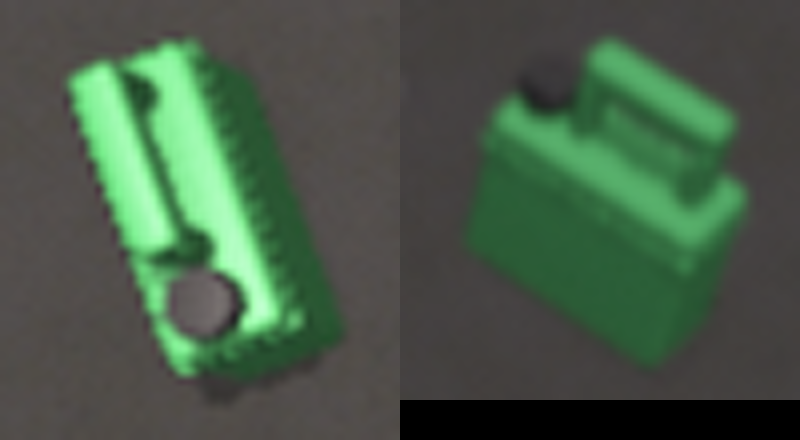

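The handle is the left bright strip, running from (95,72) to (150,245) in the 8x top crop, with the cap at (203,302). In the scene crop the handle top runs from (607,50) to (722,115).

```bash
python3 -c "
from h import *
ct=read_camera('top');cs=read_camera('scene')
T=lambda a,b:(125+a/8-.45,190+b/8-.45); S=lambda a,b:(352+(a-400)/8-.45,165+b/8-.45)
f,b,c=onz(ct,*T(150,247),.142),onz(ct,*T(95,70),.142),onz(ct,*T(203,302),.104)
print(f.round(4),b.round(4),np.linalg.norm(f-b),'mid',((f+b)/2).round(4),'head',np.arctan2(*(b-f)[1::-1]),'cap',c.round(4))
m=(f+b)/2; h=np.arctan2(*(m-c)[1::-1]);print('cap->mid',np.linalg.norm((m-c)[:2]),h)
e=[onz(ct,*T(*p),.092) for p in((285,320),(195,45))];print('right top edge heading',np.arctan2(*(e[1]-e[0])[1::-1]))
g=[onz(cs,*S(*p),.142) for p in((607,50),(722,115))];print('scene handle',g[0].round(4),g[1].round(4),((g[0]+g[1])/2).round(4),np.arctan2(*(g[1]-g[0])[1::-1]))
plan([.531,.303,.245],.29)
"
```

```text
[0.4969 0.2963 0.142 ] [0.5583 0.3182 0.142 ] 0.06514999817261882 mid [0.5276 0.3073 0.142 ] head 0.34208431371954096 cap [0.481  0.2886 0.104 ]
cap->mid 0.05016152880148167 0.3805642101038405
right top edge heading 0.3534053784767124
scene handle [0.4993 0.2974 0.142 ] [0.552  0.3226 0.142 ] [0.5257 0.31   0.142 ] 0.44545658590422765
turn ax ay az [ 0.002 -0.164 -0.002] shift x y z [-451.2   -5.   108.6] t 23.0 open 0.552 q6 0.99
```

```bash

python3 -m inch '[{"ax":0,"ay":-0.118,"az":0,"x":0,"y":0,"z":0,"hand":-0.1},{"ax":0,"ay":-0.116,"az":0,"x":0,"y":0,"z":0,"hand":-0.1},{"ax":0,"ay":0,"az":0,"x":0,"y":0,"z":0,"hand":-0.1}]'
python3 -c "
from h import *
plan([.528,.3065,.245],.36)"
```

```text
time: 23.25
eef_pos: [0.5558, -0.1603, 0.2393]
tcp_rot: [0.582, -0.403, 0.4, -0.582]
contact_force: [-0.3, -0.1, 0.1]
opening: 0.553
turn ax ay az [ 0.003  0.002 -0.003] shift x y z [-446.7   -5.7  138.4] t 23.25 open 0.553 q6 0.75
```

```bash

python3 -m inch '[{"ax":0,"ay":0,"az":0,"x":-20,"y":-5,"z":6,"hand":-0.1},{"ax":0,"ay":0,"az":0,"x":-38,"y":0,"z":11.8,"hand":-0.1},{"ax":0,"ay":0,"az":0,"x":-38,"y":0,"z":11.8,"hand":-0.1},{"ax":0,"ay":0,"az":0,"x":-38,"y":0,"z":11.8,"hand":-0.1},{"ax":0,"ay":0,"az":0,"x":-38,"y":0,"z":11.8,"hand":-0.1}]' >/dev/null
python3 -m inch '[{"ax":0,"ay":0,"az":0,"x":-38,"y":0,"z":11.8,"hand":-0.1},{"ax":0,"ay":0,"az":0,"x":-38,"y":0,"z":11.8,"hand":-0.1},{"ax":0,"ay":0,"az":0,"x":-38,"y":0,"z":11.8,"hand":-0.1},{"ax":0,"ay":0,"az":0,"x":-38,"y":0,"z":11.8,"hand":-0.1},{"ax":0,"ay":0,"az":0,"x":-38,"y":0,"z":11.8,"hand":-0.1}]' >/dev/null
python3 -m inch '[{"ax":0,"ay":0,"az":0,"x":-38,"y":0,"z":11.8,"hand":-0.1},{"ax":0,"ay":0,"az":0,"x":-38,"y":0,"z":11.8,"hand":-0.1},{"ax":0,"ay":0,"az":0,"x":-9,"y":0,"z":3,"hand":-0.1},{"ax":0,"ay":0,"az":0,"x":0,"y":0,"z":0,"hand":-0.1},{"ax":0,"ay":0,"az":0,"x":0,"y":0,"z":0,"hand":-0.1}]'
python3 -c "
from h import *
plan([.528,.3065,.126],.36)"
```

```text
time: 24.5
eef_pos: [0.5288, 0.3062, 0.2454]
tcp_rot: [0.582, -0.403, 0.402, -0.58]
contact_force: [-0.4, -0.6, -0.1]
opening: 0.551
turn ax ay az [ 0.003 -0.001  0.001] shift x y z [ -0.6 119.4  -0.6] t 24.5 open 0.551 q6 1.57
```

```bash

python3 -m inch '[{"ax":0,"ay":0,"az":0,"x":-0.5,"y":28,"z":-0.5,"hand":-0.1},{"ax":0,"ay":0,"az":0,"x":0,"y":36,"z":0,"hand":-0.1},{"ax":0,"ay":0,"az":0,"x":0,"y":30,"z":0,"hand":-0.1},{"ax":0,"ay":0,"az":0,"x":0,"y":16,"z":0,"hand":-0.1},{"ax":0,"ay":0,"az":0,"x":0,"y":7,"z":0,"hand":-0.1}]'
python3 -m inch '[{"ax":0,"ay":0,"az":0,"x":0,"y":0,"z":0,"hand":1},{"ax":0,"ay":0,"az":0,"x":0,"y":0,"z":0,"hand":1},{"ax":0,"ay":0,"az":0,"x":0,"y":0,"z":0,"hand":1},{"ax":0,"ay":0,"az":0,"x":0,"y":0,"z":0,"hand":1},{"ax":0,"ay":0,"az":0,"x":0,"y":0,"z":0,"hand":1}]' 60
python3 -m inch '[{"ax":0,"ay":0,"az":0,"x":0,"y":-10,"z":0,"hand":1},{"ax":0,"ay":0,"az":0,"x":0,"y":-20,"z":0,"hand":1},{"ax":0,"ay":0,"az":0,"x":0,"y":-35,"z":0,"hand":1},{"ax":0,"ay":0,"az":0,"x":0,"y":-40,"z":0,"hand":1},{"ax":0,"ay":0,"az":0,"x":0,"y":-40,"z":0,"hand":1}]' >/dev/null
python3 -m inch '[{"ax":0,"ay":0.112,"az":0,"x":0,"y":-40,"z":0,"hand":1},{"ax":0,"ay":0.114,"az":0,"x":0,"y":-10,"z":0,"hand":1},{"ax":0,"ay":0,"az":0,"x":0,"y":0,"z":0,"hand":1},{"ax":0,"ay":0,"az":0,"x":0,"y":0,"z":0,"hand":1}]'
python3 -c "
from h import *
plan(rk(.011,.1275,.32),.131)"
```

```text
time: 24.92
eef_pos: [0.5268, 0.3036, 0.1253]
tcp_rot: [0.583, -0.405, 0.402, -0.578]
contact_force: [-0.1, 0.0, -0.7]
opening: 0.552
time: 25.33
eef_pos: [0.5298, 0.3069, 0.1315]
tcp_rot: [-0.581, 0.402, -0.403, 0.582]
contact_force: [1.4, 0.1, -0.4]
opening: 0.198
time: 26.08
eef_pos: [0.5282, 0.3069, 0.3253]
tcp_rot: [-0.533, 0.465, -0.465, 0.533]
contact_force: [-0.1, 0.3, -4.3]
opening: 0.195
turn ax ay az [-0.     0.006 -0.   ] shift x y z [382.1   5.3 -33.3] t 26.08 open 0.195 q6 1.79
```

```bash

python3 -m inch '[{"ax":0,"ay":0.005,"az":0,"x":20,"y":0,"z":-2,"hand":1},{"ax":0,"ay":0,"az":0,"x":38,"y":0,"z":-3.3,"hand":1},{"ax":0,"ay":0,"az":0,"x":38,"y":0,"z":-3.3,"hand":1},{"ax":0,"ay":0,"az":0,"x":38,"y":0,"z":-3.3,"hand":1},{"ax":0,"ay":0,"az":0,"x":38,"y":0,"z":-3.3,"hand":1}]' >/dev/null
python3 -m inch '[{"ax":0,"ay":0,"az":0,"x":38,"y":0,"z":-3.3,"hand":1},{"ax":0,"ay":0,"az":0,"x":38,"y":0,"z":-3.3,"hand":1},{"ax":0,"ay":0,"az":0,"x":38,"y":0,"z":-3.3,"hand":1},{"ax":0,"ay":0,"az":0,"x":38,"y":0,"z":-3.3,"hand":1},{"ax":0,"ay":0,"az":0,"x":38,"y":0,"z":-3.3,"hand":1}]' >/dev/null
python3 -m inch '[{"ax":0,"ay":0,"az":0,"x":16,"y":0,"z":-1.5,"hand":1},{"ax":0,"ay":0,"az":0,"x":4,"y":0,"z":0,"hand":1},{"ax":0,"ay":0,"az":0,"x":0,"y":0,"z":0,"hand":1},{"ax":0,"ay":0,"az":0,"x":0,"y":0,"z":0,"hand":1},{"ax":0,"ay":0,"az":0,"x":0,"y":0,"z":0,"hand":1}]'
python3 -c "
from h import *
plan(rk(.011,.1275,.195),.131)"
```

```text
time: 27.33
eef_pos: [0.5444, -0.0749, 0.3234]
tcp_rot: [0.532, -0.467, 0.465, -0.532]
contact_force: [-0.5, -0.3, -3.7]
opening: 0.199
turn ax ay az [ 0.002 -0.    -0.002] shift x y z [  1.6 128.4   0.5] t 27.33 open 0.199 q6 1.12
```

```bash

python3 -m inch '[{"ax":0,"ay":0,"az":0,"x":1.5,"y":22,"z":0.5,"hand":1},{"ax":0,"ay":0,"az":0,"x":0,"y":38,"z":0,"hand":1},{"ax":0,"ay":0,"az":0,"x":0,"y":38,"z":0,"hand":1},{"ax":0,"ay":0,"az":0,"x":0,"y":20,"z":0,"hand":1},{"ax":0,"ay":0,"az":0,"x":0,"y":10,"z":0,"hand":1}]' >/dev/null
python3 -m inch '[{"ax":0,"ay":0,"az":0,"x":0,"y":5,"z":0,"hand":1},{"ax":0,"ay":0,"az":0,"x":0,"y":0,"z":0,"hand":1},{"ax":0,"ay":0,"az":0,"x":0,"y":0,"z":0,"hand":1},{"ax":0,"ay":0,"az":0,"x":0,"y":0,"z":0,"hand":1}]'
python3 -c "
from h import *
plan(rk(.011,.1275,.1385),.131)
cs=read_camera('scene')
b=cs['img'][170:290,190:330,::-1]
z=get_state()['eef_pos'][2]-.1385
for x in(.056,):
  for y in(-.023,.023): print('px (crop) if centred',((proj(cs,rk(x,.1275+y,z+.007))-[190,170]+.4)*4.5).round(0),'top',((proj(cs,rk(x,.1275+y,z+.099))-[190,170]+.4)*4.5).round(0))
cv2.imwrite('pics/g7.png',cv2.resize(b,None,fx=4.5,fy=4.5,interpolation=cv2.INTER_CUBIC))"
```

```text
time: 28.08
eef_pos: [0.5471, -0.0779, 0.1944]
tcp_rot: [-0.531, 0.465, -0.468, 0.532]
contact_force: [0.4, -0.2, -3.6]
opening: 0.193
turn ax ay az [-0.004 -0.002  0.002] shift x y z [-1.8 55.9 -1.7] t 28.08 open 0.193 q6 1.12
px (crop) if centred [433. 315.] top [436. 240.]
px (crop) if centred [486. 289.] top [492. 214.]
```

View pics/g7.png

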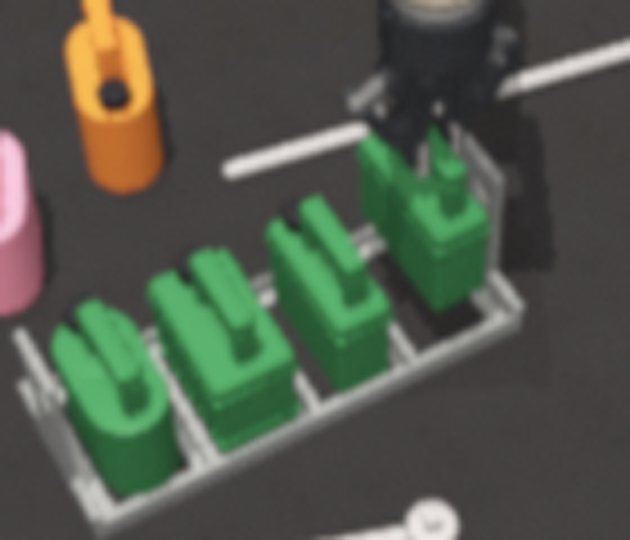

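The corners match the prediction within about 1–2 mm. Slim_1 stands in stall 3 and slim_2 hangs over the left stall. Lowering.

```bash

python3 -m inch '[{"ax":0,"ay":0,"az":0,"x":-1,"y":15,"z":-1,"hand":1},{"ax":0,"ay":0,"az":0,"x":0,"y":20,"z":0,"hand":1},{"ax":0,"ay":0,"az":0,"x":0,"y":11,"z":0,"hand":1},{"ax":0,"ay":0,"az":0,"x":0,"y":5,"z":0,"hand":1},{"ax":0,"ay":0,"az":0,"x":0,"y":3,"z":0,"hand":1}]'
python3 -m inch '[{"ax":0,"ay":0,"az":0,"x":0,"y":1.5,"z":0,"hand":1},{"ax":0,"ay":0,"az":0,"x":0,"y":1.5,"z":0,"hand":1},{"ax":0,"ay":0,"az":0,"x":0,"y":1,"z":0,"hand":1},{"ax":0,"ay":0,"az":0,"x":0,"y":0,"z":0,"hand":1},{"ax":0,"ay":0,"az":0,"x":0,"y":0,"z":0,"hand":1}]'
```

```text
time: 28.55
eef_pos: [0.5445, -0.0768, 0.1386]
tcp_rot: [0.531, -0.467, 0.466, -0.531]
contact_force: [-4.8, 1.2, 9.1]
opening: 0.197
time: 28.97
eef_pos: [0.5454, -0.0769, 0.1388]
tcp_rot: [-0.531, 0.467, -0.467, 0.531]
contact_force: [-7.5, 2.0, 12.5]
opening: 0.198
```

```bash

python3 -m inch '[{"ax":0,"ay":0,"az":0,"x":0,"y":0,"z":0,"hand":-0.1},{"ax":0,"ay":0,"az":0,"x":0,"y":0,"z":0,"hand":-0.1},{"ax":0,"ay":0,"az":0,"x":0,"y":0,"z":0,"hand":-0.1},{"ax":0,"ay":0,"az":0,"x":0,"y":0,"z":0,"hand":-0.1},{"ax":0,"ay":0,"az":0,"x":0,"y":0,"z":0,"hand":-0.1}]'
python3 -m inch '[{"ax":0,"ay":0,"az":0,"x":0,"y":-20,"z":0,"hand":-0.1},{"ax":0,"ay":0,"az":0,"x":0,"y":-35,"z":0,"hand":-0.1},{"ax":0,"ay":0,"az":0,"x":0,"y":-35,"z":0,"hand":-0.1},{"ax":0,"ay":0,"az":0,"x":0,"y":-25,"z":0,"hand":-0.1},{"ax":0,"ay":0,"az":0,"x":0,"y":0,"z":0,"hand":-0.1}]'
python3 -m inch '[{"ax":0,"ay":0,"az":0,"x":-38,"y":0,"z":0,"hand":-0.1},{"ax":0,"ay":0,"az":0,"x":-40,"y":0,"z":0,"hand":-0.1},{"ax":0,"ay":0,"az":0,"x":-40,"y":0,"z":0,"hand":-0.1},{"ax":0,"ay":0,"az":0,"x":-40,"y":0,"z":0,"hand":-0.1},{"ax":0,"ay":0,"az":0,"x":-30,"y":0,"z":0,"hand":-0.1}]'
python3 -c "
from h import *
cs=read_camera('scene');ct=read_camera('top')
a=ct['img'][160:300,130:400,::-1];b=cs['img'][150:280,180:400,::-1]
cv2.imwrite('pics/g8.png',np.vstack([cv2.resize(a,(580,300),interpolation=cv2.INTER_CUBIC),cv2.resize(b,(508,300),interpolation=cv2.INTER_CUBIC) if 0 else cv2.copyMakeBorder(cv2.resize(b,(508,300),interpolation=cv2.INTER_CUBIC),0,0,0,72,0)]))
for c in(ct,cs):
    hsv=cv2.cvtColor(c['img'],cv2.COLOR_RGB2HSV); m=(hsv[...,1]<50)&(hsv[...,2]>120); b,l=blobs(m,25)
    for ce,s in b:
        if s[4]<900: print(ce,s)
"
```

```text
time: 29.38
eef_pos: [0.5447, -0.077, 0.134]
tcp_rot: [-0.531, 0.467, -0.467, 0.531]
contact_force: [-0.1, 0.1, -0.4]
opening: 0.547
time: 29.8
eef_pos: [0.5477, -0.0779, 0.2562]
tcp_rot: [-0.529, 0.463, -0.471, 0.533]
contact_force: [0.1, -0.2, 0.3]
opening: 0.55
time: 30.22
eef_pos: [0.5193, 0.1121, 0.248]
tcp_rot: [0.531, -0.467, 0.466, -0.531]
contact_force: [0.2, -0.9, -0.0]
opening: 0.546
(np.float64(330.6), np.float64(156.5)) [299, 145, 68, 22, 460]
(np.float64(375.5), np.float64(185.0)) [371, 180, 8, 13, 52]
(np.float64(386.4), np.float64(194.9)) [382, 185, 9, 21, 90]
(np.float64(217.7), np.float64(200.9)) [212, 197, 12, 10, 77]
(np.float64(369.9), np.float64(212.6)) [367, 210, 7, 7, 37]
(np.float64(340.1), np.float64(215.9)) [337, 212, 8, 8, 47]
(np.float64(309.3), np.float64(220.5)) [305, 217, 9, 8, 49]
(np.float64(280.9), np.float64(223.5)) [278, 220, 7, 8, 44]
(np.float64(381.1), np.float64(268.3)) [369, 250, 25, 39, 550]
(np.float64(260.0), np.float64(259.6)) [199, 254, 123, 12, 690]
(np.float64(340.7), np.float64(282.0)) [338, 279, 7, 7, 40]
(np.float64(547.6), np.float
[... 662 characters left out ...]
.6)) [235, 106, 29, 9, 71]
(np.float64(345.6), np.float64(130.8)) [335, 127, 21, 9, 66]
(np.float64(294.1), np.float64(192.8)) [238, 173, 113, 39, 542]
(np.float64(45.9), np.float64(185.4)) [37, 183, 19, 6, 41]
(np.float64(30.8), np.float64(189.5)) [27, 188, 9, 4, 25]
(np.float64(49.7), np.float64(200.1)) [36, 196, 29, 9, 65]
(np.float64(296.2), np.float64(204.3)) [291, 198, 11, 13, 52]
(np.float64(180.5), np.float64(216.6)) [179, 207, 7, 17, 25]
(np.float64(250.9), np.float64(260.5)) [205, 230, 101, 57, 672]
(np.float64(198.1), np.float64(253.8)) [193, 243, 12, 19, 109]
(np.float64(259.7), np.float64(292.1)) [224, 281, 68, 22, 475]
(np.float64(14.3), np.float64(408.0)) [8, 397, 13, 23, 156]
```

View pics/g8.png

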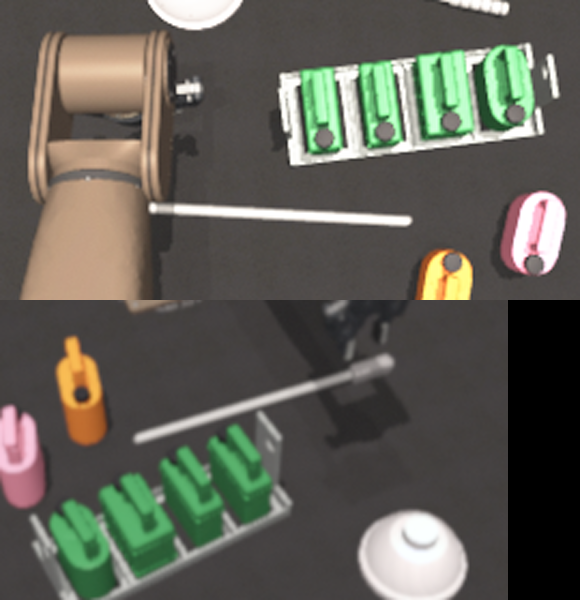

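All four canisters stand in their stalls with caps to the front. The bar has been knocked: its tip is now at (321,265) in the top image against (311,270) before. Measuring it again.

```bash
cat > bar.py <<'E'
from h import *
def bar():
    out=[]
    for n,near in(("top",(270,259)),("scene",(290,195))):
        c=read_camera(n); hsv=cv2.cvtColor(c["img"],cv2.COLOR_RGB2HSV); m=(hsv[...,1]<50)&(hsv[...,2]>(120 if n=="top" else 100)); b,l=blobs(m,150)
        best=min(b,key=lambda t:np.hypot(t[0][0]-near[0],t[0][1]-near[1]) if t[1][2]>80 else 1e9)
        k=[i for i in range(1,l.max()+1) if (l==i).sum()==best[1][4] and abs(np.argwhere(l==i)[:,1].mean()-best[0][0])<.2][0]
        q=np.argwhere(l==k)[:,::-1].astype(float)
        P=np.array([onz(c,u,v,.009)[:2] for u,v in q])
        vx,vy,x0,y0=cv2.fitLine(P.astype(np.float32),cv2.DIST_HUBER,0,.001,.001).ravel()
        d=np.array([vx,vy]); d*=-np.sign(vy); t=(P-[x0,y0])@d
        print(n,"ends",(np.array([x0,y0])+d*t.min()).round(4),(np.array([x0,y0])+d*t.max()).round(4),"dir angle",np.arctan2(d[1],d[0]).round(4),"origin from tip",(np.array([x0,y0])+d*(t.max()-.416)).round(4))
if __name__=="__main__": bar()
E
python3 bar.py
```

```text
top ends [0.411  0.1622] [ 0.3917 -0.2139] dir angle -1.6222 origin from tip [0.4131 0.2016]
scene ends [0.3655 0.2329] [ 0.6162 -0.3792] dir angle -1.1822 origin from tip [0.4585 0.0058]
```

```bash
sed -i 's/(120 if n=="top" else 100)/120/' bar.py; python3 bar.py; python3 -c "
from h import *
plan([.413,.2016,.20],1.52)"
```

```text
top ends [0.4109 0.1594] [ 0.3921 -0.2139] dir angle -1.6212 origin from tip [0.413  0.2016]
scene ends [0.411  0.2452] [ 0.3936 -0.2142] dir angle -1.6087 origin from tip [0.4094 0.2015]
turn ax ay az [ 1.000e-03 -1.392e+00 -0.000e+00] shift x y z [-112.    48.3   87.2] t 30.52 open 0.553 q6 1.46
```

```bash

python3 -m inch '[{"ax":0,"ay":-0.116,"az":0,"x":0,"y":0,"z":0,"hand":-0.3},{"ax":0,"ay":-0.116,"az":0,"x":0,"y":0,"z":0,"hand":-0.3},{"ax":0,"ay":-0.116,"az":0,"x":0,"y":0,"z":0,"hand":-0.3},{"ax":0,"ay":-0.116,"az":0,"x":0,"y":0,"z":0,"hand":-0.3},{"ax":0,"ay":-0.116,"az":0,"x":0,"y":0,"z":0,"hand":-0.3}]' >/dev/null
python3 -m inch '[{"ax":0,"ay":-0.116,"az":0,"x":0,"y":0,"z":0,"hand":-0.3},{"ax":0,"ay":-0.116,"az":0,"x":0,"y":0,"z":0,"hand":-0.3},{"ax":0,"ay":-0.116,"az":0,"x":0,"y":0,"z":0,"hand":-0.3},{"ax":0,"ay":-0.116,"az":0,"x":0,"y":0,"z":0,"hand":-0.3},{"ax":0,"ay":-0.116,"az":0,"x":0,"y":0,"z":0,"hand":-0.3}]' >/dev/null
python3 -m inch '[{"ax":0,"ay":-0.116,"az":0,"x":0,"y":0,"z":0,"hand":-0.3},{"ax":0,"ay":-0.116,"az":0,"x":0,"y":0,"z":0,"hand":-0.3},{"ax":0,"ay":0,"az":0,"x":-25,"y":0,"z":20,"hand":-0.3},{"ax":0,"ay":0,"az":0,"x":-32,"y":0,"z":25,"hand":-0.3},{"ax":0,"ay":0,"az":0,"x":-32,"y":0,"z":25,"hand":-0.3}]' >/dev/null
python3 -m inch '[{"ax":0,"ay":0,"az":0,"x":-20,"y":20,"z":10,"hand":-0.3},{"ax":0,"ay":0,"az":0,"x":0,"y":20,"z":0,"hand":-0.3},{"ax":0,"ay":0,"az":0,"x":0,"y":0,"z":0,"hand":-0.3},{"ax":0,"ay":0,"az":0,"x":0,"y":0,"z":0,"hand":-0.3}]'
python3 -c "
from h import *
plan([.412,.1945,.10],1.527)"; python3 bar.py
```

```text
time: 32.1
eef_pos: [0.4153, 0.1939, 0.208]
tcp_rot: [0.707, -0.019, 0.017, -0.707]
contact_force: [-0.0, -0.5, 0.1]
opening: 0.649
turn ax ay az [ 0.001 -0.008 -0.002] shift x y z [ -3.3 108.    0.4] t 32.1 open 0.649 q6 0.27
top ends [0.4158 0.2327] [ 0.3916 -0.2138] dir angle -1.625 origin from tip [0.4141 0.2015]
scene ends [0.413  0.2427] [ 0.3946 -0.2142] dir angle -1.6111 origin from tip [0.4113 0.2014]
```

```bash

python3 -m inch '[{"ax":0,"ay":-0.005,"az":0,"x":-2.5,"y":25,"z":0,"hand":-0.3},{"ax":0,"ay":0,"az":0,"x":0,"y":40,"z":0,"hand":-0.3},{"ax":0,"ay":0,"az":0,"x":0,"y":40,"z":0,"hand":-0.3},{"ax":0,"ay":0,"az":0,"x":0,"y":35,"z":0,"hand":-0.3},{"ax":0,"ay":0,"az":0,"x":0,"y":20,"z":0,"hand":-0.3}]' >/dev/null
python3 -m inch '[{"ax":0,"ay":0,"az":0,"x":0,"y":15,"z":0,"hand":-0.3},{"ax":0,"ay":0,"az":0,"x":0,"y":8,"z":0,"hand":-0.3},{"ax":0,"ay":0,"az":0,"x":0,"y":0,"z":0,"hand":-0.3},{"ax":0,"ay":0,"az":0,"x":0,"y":0,"z":0,"hand":-0.3}]'
python3 -c "
from h import *
plan([.4127,.1935,.016],1.523)
cs=read_camera('scene');b=cs['img'][130:250,280:440,::-1]
cv2.imwrite('pics/g9.png',cv2.resize(b,None,fx=4,fy=4,interpolation=cv2.INTER_CUBIC))"
```

```text
time: 32.95
eef_pos: [0.4145, 0.1949, 0.0268]
tcp_rot: [-0.707, 0.016, -0.017, 0.707]
contact_force: [0.1, -0.8, 0.4]
opening: 0.652
turn ax ay az [-0.     0.002  0.001] shift x y z [-1.7 10.8 -1.5] t 32.95 open 0.652 q6 0.26
```

View pics/g9.png

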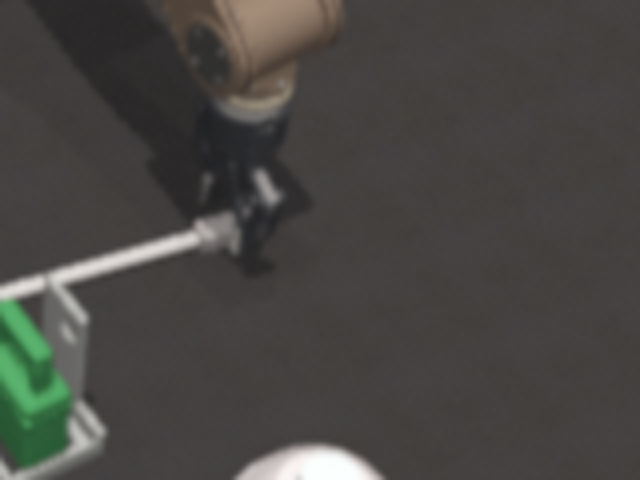

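The fingers straddle the grip at about (240,225), with the grip's front end visible at (200,232). Lowering and gripping.

```bash

python3 -m inch '[{"ax":0,"ay":0,"az":0,"x":-1.5,"y":5,"z":-1,"hand":-0.3},{"ax":0,"ay":0,"az":0,"x":0,"y":4,"z":0,"hand":-0.3},{"ax":0,"ay":0,"az":0,"x":0,"y":2,"z":0,"hand":-0.3},{"ax":0,"ay":0,"az":0,"x":0,"y":0,"z":0,"hand":-0.3},{"ax":0,"ay":0,"az":0,"x":0,"y":0,"z":0,"hand":-0.3}]'
python3 -m inch '[{"ax":0,"ay":0,"az":0,"x":0,"y":0,"z":0,"hand":1},{"ax":0,"ay":0,"az":0,"x":0,"y":0,"z":0,"hand":1},{"ax":0,"ay":0,"az":0,"x":0,"y":0,"z":0,"hand":1},{"ax":0,"ay":0,"az":0,"x":0,"y":0,"z":0,"hand":1},{"ax":0,"ay":0,"az":0,"x":0,"y":0,"z":0,"hand":1}]' 110
python3 -m inch '[{"ax":0,"ay":0,"az":0,"x":0,"y":0,"z":0,"hand":1},{"ax":0,"ay":0,"az":0,"x":0,"y":0,"z":0,"hand":1}]'
```

```text
time: 33.42
eef_pos: [0.4113, 0.1942, 0.0148]
tcp_rot: [0.707, -0.016, 0.016, -0.707]
contact_force: [-0.0, 0.1, -0.4]
opening: 0.651
time: 33.83
eef_pos: [0.4119, 0.1943, 0.0155]
tcp_rot: [-0.707, 0.016, -0.016, 0.707]
contact_force: [-2.0, 0.5, 5.7]
opening: 0.257
time: 34.0
eef_pos: [0.4119, 0.1943, 0.0155]
tcp_rot: [-0.707, 0.016, -0.016, 0.707]
contact_force: [-1.5, -0.4, 6.2]
opening: 0.253
```

```bash

python3 -m inch '[{"ax":0,"ay":0,"az":0,"x":0,"y":-10,"z":0,"hand":1},{"ax":0,"ay":0,"az":0,"x":0,"y":-20,"z":0,"hand":1},{"ax":0,"ay":0,"az":0,"x":0,"y":-35,"z":0,"hand":1},{"ax":0,"ay":0,"az":0,"x":0,"y":-40,"z":0,"hand":1},{"ax":0,"ay":0,"az":0,"x":0,"y":-40,"z":0,"hand":1}]' >/dev/null
python3 -m inch '[{"ax":0,"ay":0,"az":0,"x":0,"y":-40,"z":0,"hand":1},{"ax":0,"ay":0,"az":0,"x":0,"y":-25,"z":0,"hand":1},{"ax":0,"ay":0,"az":0,"x":0,"y":0,"z":0,"hand":1},{"ax":0,"ay":0,"az":0,"x":0,"y":0,"z":0,"hand":1}]'
python3 -c "
from h import *
plan(rk(.01,.617,.22),1.702)"
```

```text
time: 34.75
eef_pos: [0.4119, 0.1945, 0.2266]
tcp_rot: [-0.706, 0.015, -0.017, 0.707]
contact_force: [0.1, 0.3, -2.0]
opening: 0.254
turn ax ay az [-0.001 -0.176  0.004] shift x y z [ 95.7   6.6 203.6] t 34.75 open 0.254 q6 0.26
```

```bash

python3 -m inch '[{"ax":0,"ay":-0.03,"az":0,"x":0,"y":0,"z":0,"hand":1},{"ax":0,"ay":-0.06,"az":0,"x":0,"y":0,"z":0,"hand":1},{"ax":0,"ay":-0.06,"az":0,"x":0,"y":0,"z":0,"hand":1},{"ax":0,"ay":-0.026,"az":0,"x":0,"y":0,"z":0,"hand":1},{"ax":0,"ay":0,"az":0,"x":8,"y":0,"z":17,"hand":1}]' >/dev/null
python3 -m inch '[{"ax":0,"ay":0,"az":0,"x":15,"y":0,"z":32,"hand":1},{"ax":0,"ay":0,"az":0,"x":16,"y":0,"z":34,"hand":1},{"ax":0,"ay":0,"az":0,"x":16,"y":0,"z":34,"hand":1},{"ax":0,"ay":0,"az":0,"x":16,"y":0,"z":34,"hand":1},{"ax":0,"ay":0,"az":0,"x":15,"y":0,"z":32,"hand":1}]' >/dev/null
python3 -m inch '[{"ax":0,"ay":0,"az":0,"x":8,"y":0,"z":17,"hand":1},{"ax":0,"ay":0,"az":0,"x":2,"y":0,"z":4,"hand":1},{"ax":0,"ay":0,"az":0,"x":0,"y":0,"z":0,"hand":1},{"ax":0,"ay":0,"az":0,"x":0,"y":0,"z":0,"hand":1},{"ax":0,"ay":0,"az":0,"x":0,"y":0,"z":0,"hand":1}]'
python3 -c "
from h import *
plan(rk(.01,.617,.22),1.702)
for n in('top','scene'):
    c=read_camera(n); s=get_state();R0=R.from_quat(s['tcp_rot'])
    # predicted tip if bar is along -z tool, origin 8mm behind TCP along bar
    print(n,'pred tip px',proj(c,s['eef_pos']+R0.apply([0,-.002,-.408])).round(1),'pred rod start',proj(c,s['eef_pos']+R0.apply([0,-.002,-.03])).round(1))
    cv2.imwrite('pics/%s_bar.png'%n,c['img'][:,:,::-1])
a=cv2.imread('pics/top_bar.png')[110:290,60:340];b=cv2.imread('pics/scene_bar.png')[90:290,270:530]
cv2.imwrite('pics/g10.png',np.hstack([cv2.resize(a,(400,257)),cv2.resize(b,(400,308))[:257]]) if 0 else np.vstack([cv2.resize(a,(420,270)),cv2.resize(b,(420,323))]))"
```

```text
time: 36.0
eef_pos: [0.4792, 0.4075, 0.2235]
tcp_rot: [0.706, 0.045, -0.047, -0.705]
contact_force: [0.2, -0.1, -1.5]
opening: 0.256
turn ax ay az [ 0.001 -0.001 -0.003] shift x y z [1.1 3.5 1.2] t 36.0 open 0.256 q6 0.41
top pred tip px [247.8 204.6] pred rod start [100.9 222.3]
scene pred tip px [307.3 185.4] pred rod start [400.2 143.8]
```

View pics/g10.png

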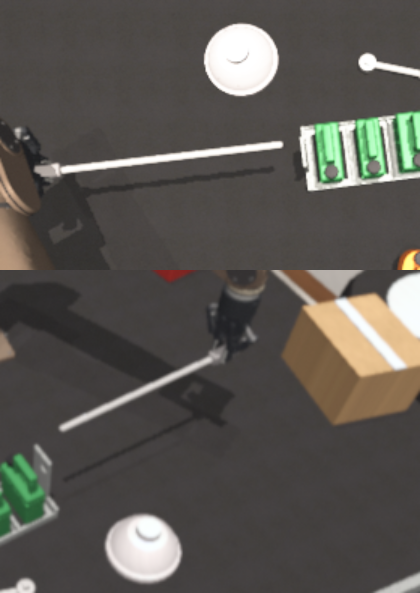

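The bar is held level, clear of the rack and headlamp, with its tip at about (280,145) in the upper crop. I'll measure its 3D line from the two image lines.

```bash
cat > rod.py <<'E'
from h import *
def rod(show=True):
    """held rod: 3D line as intersection of the two view planes, tip as nearest point to tip rays"""
    s=get_state();R0=R.from_quat(s["tcp_rot"]);L=[];tips=[]
    for n in("top","scene"):
        c=read_camera(n); hsv=cv2.cvtColor(c["img"],cv2.COLOR_RGB2HSV); m=((hsv[...,1]<60)&(hsv[...,2]>110)).astype(np.uint8)
        a=proj(c,s["eef_pos"]+R0.apply([0,-.002,-.06])); b=proj(c,s["eef_pos"]+R0.apply([0,-.002,-.43]))
        k=np.zeros_like(m); cv2.line(k,tuple(int(v) for v in a.round()),tuple(int(v) for v in b.round()),1,17)
        bl,l=blobs(m&k,40); nn,l,st,_=cv2.connectedComponentsWithStats(m&k); 
        i=1+np.argmax(np.maximum(st[1:,2],st[1:,3])); q=np.argwhere(l==i)[:,::-1].astype(np.float32)
        v=cv2.fitLine(q,cv2.DIST_HUBER,0,.01,.01).ravel(); d=v[:2]*np.sign(v[:2]@(b-a)); t=(q-v[2:])@d
        p0,p1=v[2:]+d*t.min(),v[2:]+d*(t.max()+.3)
        o,r0=ray(c,*p0);_,r1=ray(c,*p1); L.append((o,np.cross(r0,r1)/np.linalg.norm(np.cross(r0,r1)))); tips.append((o,r1))
        if show: print(n,"px",p0.round(1),p1.round(1),"area",len(q))
    d=np.cross(L[0][1],L[1][1]); d/=np.linalg.norm(d); d*=np.sign(d@-R0.as_matrix()[:,2])
    A=np.array([L[0][1],L[1][1],d]); p=np.linalg.solve(A,[L[0][1]@L[0][0],L[1][1]@L[1][0],d@s["eef_pos"]])
    T=[]
    for o,r in tips:
        M=np.c_[d,-r]; x=np.linalg.lstsq(M,o-p,rcond=None)[0]; T.append(p+d*x[0])
    c_,s_=np.cos(TH),np.sin(TH); tip=(T[0]+T[1])/2
    def rf(w): e=w-[*RC,0]; return np.array([c_*e[0]+s_*e[1],-s_*e[0]+c_*e[1],e[2]])
    dr=np.array([c_*d[0]+s_*d[1],-s_*d[0]+c_*d[1],d[2]])
    print("tips top/scene (rack)",rf(T[0]).round(4),rf(T[1]).round(4))
    print("line at TCP (rack)",rf(p).round(4),"TCP",rf(s["eef_pos"]).round(4),"dir rack",dr.round(4),"len TCP-tip",np.linalg.norm(tip-p).round(4))
    return rf(tip),dr
if __name__=="__main__": rod()
E
python3 rod.py
```

```text
top px [104.1 222.2] [248.5 205.4] area 788
scene px [401.4 143.8] [306.3 188.3] area 541
tips top/scene (rack) [0.008  0.2071 0.2138] [0.008  0.2057 0.2138]
line at TCP (rack) [0.0088 0.616  0.2236] TCP [0.0093 0.616  0.2245] dir rack [-0.002  -0.9997 -0.0239] len TCP-tip 0.4097
```

```bash

python3 -m inch '[{"ax":-0.024,"ay":0,"az":0,"x":1.5,"y":0,"z":0,"hand":1},{"ax":0,"ay":0,"az":0,"x":0,"y":20,"z":0,"hand":1},{"ax":0,"ay":0,"az":0,"x":0,"y":30,"z":0,"hand":1},{"ax":0,"ay":0,"az":0,"x":0,"y":30,"z":0,"hand":1},{"ax":0,"ay":0,"az":0,"x":0,"y":18,"z":0,"hand":1}]' >/dev/null
python3 -m inch '[{"ax":0,"ay":0,"az":0,"x":0,"y":8,"z":0,"hand":1},{"ax":0,"ay":0,"az":0,"x":0,"y":0,"z":0,"hand":1},{"ax":0,"ay":0,"az":0,"x":0,"y":0,"z":0,"hand":1},{"ax":0,"ay":0,"az":0,"x":0,"y":0,"z":0,"hand":1},{"ax":0,"ay":0,"az":0,"x":0,"y":0,"z":0,"hand":1}]'
python3 rod.py; python3 rod.py
```

```text
time: 37.03
eef_pos: [0.4831, 0.4074, 0.1214]
tcp_rot: [0.713, 0.048, -0.044, -0.698]
contact_force: [0.1, -0.1, -1.6]
opening: 0.253
top px [118.2 224.4] [251.3 208.3] area 680
scene px [395.2 165.5] [304.7 208.1] area 506
tips top/scene (rack) [0.0118 0.2058 0.1195] [0.0118 0.2034 0.1195]
line at TCP (rack) [0.0122 0.6152 0.1206] TCP [0.0127 0.6152 0.1214] dir rack [-0.001  -1.     -0.0027] len TCP-tip 0.4107
top px [118.2 224.6] [251.4 208.5] area 680
scene px [395.3 165.5] [304.7 208. ] area 509
tips top/scene (rack) [0.0114 0.2058 0.1193] [0.0114 0.2035 0.1193]
line at TCP (rack) [0.0118 0.6151 0.1198] TCP [0.0122 0.6151 0.1207] dir rack [-0.001  -1.     -0.0014] len TCP-tip 0.4104
```

```bash

python3 -m inch '[{"ax":0,"ay":0,"az":0,"x":-0.8,"y":4.5,"z":0,"hand":1},{"ax":0,"ay":0,"az":0,"x":0,"y":0,"z":0,"hand":1},{"ax":0,"ay":0,"az":0,"x":0,"y":0,"z":0,"hand":1}]'
python3 rod.py; python3 -c "
from h import *
plan(rk(.0115,.575,.1165),1.702,-.024)"
```

```text
time: 37.48
eef_pos: [0.4805, 0.4062, 0.1137]
tcp_rot: [0.714, 0.046, -0.046, -0.697]
contact_force: [0.0, -0.1, -1.7]
opening: 0.247
top px [119.2 225.6] [251.5 209.5] area 677
scene px [394.3 166.6] [304.5 208.7] area 504
tips top/scene (rack) [0.0093 0.2062 0.1128] [0.0093 0.2047 0.1128]
line at TCP (rack) [0.0096 0.6143 0.1127] TCP [0.01   0.6143 0.1137] dir rack [-7.e-04 -1.e+00  2.e-04] len TCP-tip 0.4089
turn ax ay az [ 0. -0. -0.] shift x y z [  1.2  -1.4 -39.5] t 37.58 open 0.255 q6 0.43
```

```bash

python3 -m inch '[{"ax":0,"ay":0,"az":0,"x":1,"y":-2,"z":0,"hand":1},{"ax":0,"ay":0,"az":0,"x":0,"y":0,"z":0,"hand":1},{"ax":0,"ay":0,"az":0,"x":0,"y":0,"z":0,"hand":1},{"ax":0,"ay":0,"az":0,"x":0,"y":0,"z":0,"hand":1},{"ax":0,"ay":0,"az":0,"x":0,"y":0,"z":0,"hand":1}]'
python3 rod.py; python3 rod.py|tail -2; python3 -c "
from h import *
plan(rk(.0115,.575,.1165),1.702,-.024)"
```

```text
time: 38.0
eef_pos: [0.482, 0.4066, 0.1164]
tcp_rot: [0.714, 0.047, -0.046, -0.697]
contact_force: [-0.0, -0.1, -2.0]
opening: 0.255
top px [118.1 225.1] [251.4 208.9] area 682
scene px [395.4 165.9] [304.5 208.6] area 508
tips top/scene (rack) [0.0107 0.206  0.1152] [0.0107 0.2035 0.1152]
line at TCP (rack) [0.0108 0.6146 0.1158] TCP [0.0115 0.6146 0.1164] dir rack [-3.0e-04 -1.0e+00 -1.3e-03] len TCP-tip 0.4098
tips top/scene (rack) [0.0106 0.206  0.1151] [0.0106 0.2036 0.1151]
line at TCP (rack) [0.0108 0.6146 0.1158] TCP [0.0114 0.6146 0.1164] dir rack [-3.0e-04 -1.0e+00 -1.8e-03] len TCP-tip 0.4097
turn ax ay az [ 0. -0. -0.] shift x y z [  0.1   0.8 -39.5] t 38.2 open 0.252 q6 0.43
```

```bash

python3 -m inch '[{"ax":0,"ay":0,"az":0,"x":0,"y":0.2,"z":-10,"hand":1},{"ax":0,"ay":0,"az":0,"x":0,"y":0.2,"z":-10,"hand":1},{"ax":0,"ay":0,"az":0,"x":0,"y":0.2,"z":-10,"hand":1},{"ax":0,"ay":0,"az":0,"x":0,"y":0.3,"z":-10,"hand":1},{"ax":0,"ay":0,"az":0,"x":0,"y":0,"z":0,"hand":1}]'
python3 -m inch '[{"ax":0,"ay":0,"az":0,"x":0,"y":0,"z":0,"hand":1},{"ax":0,"ay":0,"az":0,"x":0,"y":0,"z":0,"hand":1}]'
python3 rod.py;python3 -c "
from h import *
plan(rk(.0115,.475,.1165),1.702,-.024)"
```

```text
time: 38.62
eef_pos: [0.4875, 0.3646, 0.1162]
tcp_rot: [0.714, 0.046, -0.045, -0.697]
contact_force: [0.1, -0.1, -2.0]
opening: 0.253
time: 38.78
eef_pos: [0.4874, 0.3667, 0.1166]
tcp_rot: [0.714, 0.047, -0.045, -0.697]
contact_force: [0.8, 0.2, -2.1]
opening: 0.254
top px [133.2 223.4] [270.6 206.2] area 819
scene px [386.3 170.6] [293.6 213. ] area 556
tips top/scene (rack) [0.0111 0.1512 0.1203] [0.0111 0.1604 0.1201]
line at TCP (rack) [0.0108 0.5743 0.1127] TCP [0.0116 0.5743 0.1166] dir rack [ 7.000e-04 -9.998e-01  1.800e-02] len TCP-tip 0.4186
turn ax ay az [-0. -0.  0.] shift x y z [ -0.1   2.4 -99.8] t 38.88 open 0.256 q6 0.37
```

No contact force, so the tip has gone through the left plate. Continuing.

```bash

python3 -m inch '[{"ax":0,"ay":0,"az":0,"x":0,"y":0.5,"z":-20,"hand":1},{"ax":0,"ay":0,"az":0,"x":0,"y":0.5,"z":-20,"hand":1},{"ax":0,"ay":0,"az":0,"x":0,"y":0.5,"z":-20,"hand":1},{"ax":0,"ay":0,"az":0,"x":0,"y":0.5,"z":-20,"hand":1},{"ax":0,"ay":0,"az":0,"x":0,"y":0.4,"z":-20,"hand":1}]'
python3 -m inch '[{"ax":0,"ay":0,"az":0,"x":0,"y":0,"z":0,"hand":1},{"ax":0,"ay":0,"az":0,"x":0,"y":0,"z":0,"hand":1},{"ax":0,"ay":0,"az":0,"x":0,"y":0,"z":0,"hand":1}]'
python3 -c "
from h import *
plan(rk(.0115,.375,.1165),1.702,-.024)"
```

```text
time: 39.3
eef_pos: [0.5002, 0.2674, 0.1165]
tcp_rot: [0.714, 0.047, -0.046, -0.697]
contact_force: [0.1, -0.6, -1.5]
opening: 0.254
time: 39.55
eef_pos: [0.5003, 0.2683, 0.1166]
tcp_rot: [0.714, 0.047, -0.046, -0.697]
contact_force: [-0.3, -0.1, -1.1]
opening: 0.253
turn ax ay az [-0.001 -0.     0.   ] shift x y z [-1.000e-01  2.500e+00 -1.001e+02] t 39.55 open 0.253 q6 0.21
```

```bash

python3 -m inch '[{"ax":0,"ay":0,"az":0,"x":0,"y":0.5,"z":-20,"hand":1},{"ax":0,"ay":0,"az":0,"x":0,"y":0.5,"z":-20,"hand":1},{"ax":0,"ay":0,"az":0,"x":0,"y":0.5,"z":-20,"hand":1},{"ax":0,"ay":0,"az":0,"x":0,"y":0.5,"z":-20,"hand":1},{"ax":0,"ay":0,"az":0,"x":0,"y":0.5,"z":-20,"hand":1}]'
python3 -m inch '[{"ax":0,"ay":0,"az":0,"x":0,"y":0,"z":0,"hand":1},{"ax":0,"ay":0,"az":0,"x":0,"y":0,"z":0,"hand":1},{"ax":0,"ay":0,"az":0,"x":0,"y":0,"z":0,"hand":1}]'
python3 -c "
from h import *
plan(rk(.0115,.275,.1165),1.702,-.024)"
```

```text
time: 39.97
eef_pos: [0.5134, 0.169, 0.1164]
tcp_rot: [0.714, 0.048, -0.046, -0.697]
contact_force: [1.2, 0.0, -1.8]
opening: 0.254
time: 40.22
eef_pos: [0.5133, 0.1696, 0.1164]
tcp_rot: [0.714, 0.047, -0.046, -0.697]
contact_force: [1.1, 0.0, -2.3]
opening: 0.252
turn ax ay az [-0.001  0.     0.   ] shift x y z [-1.000e-01  2.300e+00 -1.005e+02] t 40.22 open 0.252 q6 0.03
```

```bash

python3 -m inch '[{"ax":0,"ay":0,"az":0,"x":0,"y":0.5,"z":-20,"hand":1},{"ax":0,"ay":0,"az":0,"x":0,"y":0.5,"z":-20,"hand":1},{"ax":0,"ay":0,"az":0,"x":0,"y":0.5,"z":-20,"hand":1},{"ax":0,"ay":0,"az":0,"x":0,"y":0.4,"z":-20,"hand":1},{"ax":0,"ay":0,"az":0,"x":0,"y":0.4,"z":-20,"hand":1}]'
python3 -m inch '[{"ax":0,"ay":0,"az":0,"x":0,"y":0,"z":0,"hand":1},{"ax":0,"ay":0,"az":0,"x":0,"y":0,"z":0,"hand":1},{"ax":0,"ay":0,"az":0,"x":0,"y":0,"z":0,"hand":1}]'
python3 -c "
from h import *
plan(rk(.0115,.22,.1165),1.702,-.024)"
```

```text
time: 40.63
eef_pos: [0.5265, 0.07, 0.1165]
tcp_rot: [0.714, 0.048, -0.046, -0.697]
contact_force: [-0.4, 0.6, -1.5]
opening: 0.256
time: 40.88
eef_pos: [0.5263, 0.0706, 0.1164]
tcp_rot: [0.714, 0.047, -0.046, -0.697]
contact_force: [-0.4, 0.6, -1.4]
opening: 0.255
turn ax ay az [-0.001  0.001 -0.   ] shift x y z [ -0.    1.2 -55.6] t 40.88 open 0.255 q6 -0.16
```

```bash

python3 -m inch '[{"ax":0,"ay":0,"az":0,"x":0,"y":0.3,"z":-10,"hand":1},{"ax":0,"ay":0,"az":0,"x":0,"y":0.2,"z":-10,"hand":1},{"ax":0,"ay":0,"az":0,"x":0,"y":0.3,"z":-10,"hand":1},{"ax":0,"ay":0,"az":0,"x":0,"y":0.2,"z":-10,"hand":1},{"ax":0,"ay":0,"az":0,"x":0,"y":0.2,"z":-10,"hand":1}]'
python3 -m inch '[{"ax":0,"ay":0,"az":0,"x":0,"y":0,"z":0,"hand":1},{"ax":0,"ay":0,"az":0,"x":0,"y":0,"z":0,"hand":1},{"ax":0,"ay":0,"az":0,"x":0,"y":0,"z":0,"hand":1}]'
python3 -c "
from h import *
plan(rk(.0115,.209,.1165),1.702,-.024)"
```

```text
time: 41.3
eef_pos: [0.5331, 0.0187, 0.1164]
tcp_rot: [0.714, 0.047, -0.046, -0.697]
contact_force: [0.1, -0.3, -1.8]
opening: 0.253
time: 41.55
eef_pos: [0.5329, 0.0196, 0.1163]
tcp_rot: [0.714, 0.047, -0.046, -0.697]
contact_force: [-0.6, 0.4, -1.8]
opening: 0.256
turn ax ay az [-0.    -0.001 -0.   ] shift x y z [  0.1   0.2 -15.3] t 41.55 open 0.256 q6 -0.26
```

The tip is through the right plate with no contact force. About 15 mm remain, so I'll close slowly until the grip touches.

```bash

python3 -m inch '[{"ax":0,"ay":0,"az":0,"x":0,"y":0.1,"z":-4,"hand":1},{"ax":0,"ay":0,"az":0,"x":0,"y":0.1,"z":-4,"hand":1},{"ax":0,"ay":0,"az":0,"x":0,"y":0,"z":-3,"hand":1},{"ax":0,"ay":0,"az":0,"x":0,"y":0,"z":-2,"hand":1},{"ax":0,"ay":0,"az":0,"x":0,"y":0,"z":0,"hand":1}]'
python3 -m inch '[{"ax":0,"ay":0,"az":0,"x":0,"y":0,"z":-1,"hand":1},{"ax":0,"ay":0,"az":0,"x":0,"y":0,"z":-1,"hand":1},{"ax":0,"ay":0,"az":0,"x":0,"y":0,"z":0,"hand":1}]'
```

```text
time: 41.97
eef_pos: [0.5348, 0.0066, 0.1166]
tcp_rot: [0.714, 0.047, -0.046, -0.697]
contact_force: [0.0, 0.1, -2.1]
opening: 0.256
time: 42.22
eef_pos: [0.5349, 0.0049, 0.1166]
tcp_rot: [0.714, 0.047, -0.046, -0.697]
contact_force: [-0.2, 0.2, -1.8]
opening: 0.255
```

```bash

python3 -m inch '[{"ax":0,"ay":0,"az":0,"x":0,"y":0,"z":-1,"hand":1},{"ax":0,"ay":0,"az":0,"x":0,"y":0,"z":-1,"hand":1},{"ax":0,"ay":0,"az":0,"x":0,"y":0,"z":0,"hand":1}]'
python3 -m inch '[{"ax":0,"ay":0,"az":0,"x":0,"y":0,"z":-1,"hand":1},{"ax":0,"ay":0,"az":0,"x":0,"y":0,"z":-1,"hand":1},{"ax":0,"ay":0,"az":0,"x":0,"y":0,"z":0,"hand":1}]'
python3 -c "
from h import *
plan(rk(.0115,.209,.1165),1.702,-.024)
cs=read_camera('scene');ct=read_camera('top')
a=ct['img'][170:245,240:400,::-1];b=cs['img'][150:280,180:340,::-1]
cv2.imwrite('pics/g11.png',np.vstack([cv2.resize(a,(480,225),interpolation=cv2.INTER_CUBIC),cv2.resize(b,(480,375),interpolation=cv2.INTER_CUBIC) if 0 else cv2.resize(b,(480,370),interpolation=cv2.INTER_CUBIC)]))"
```

```text
time: 42.47
eef_pos: [0.5351, 0.0031, 0.1166]
tcp_rot: [0.714, 0.047, -0.046, -0.697]
contact_force: [0.5, 1.3, -3.4]
opening: 0.256
time: 42.72
eef_pos: [0.5352, 0.0029, 0.1167]
tcp_rot: [0.712, 0.046, -0.046, -0.699]
contact_force: [-1.6, 7.9, -1.0]
opening: 0.25
turn ax ay az [-0.005 -0.001 -0.   ] shift x y z [0.1 0.2 1.6] t 42.72 open 0.25 q6 -0.29
```

View pics/g11.png

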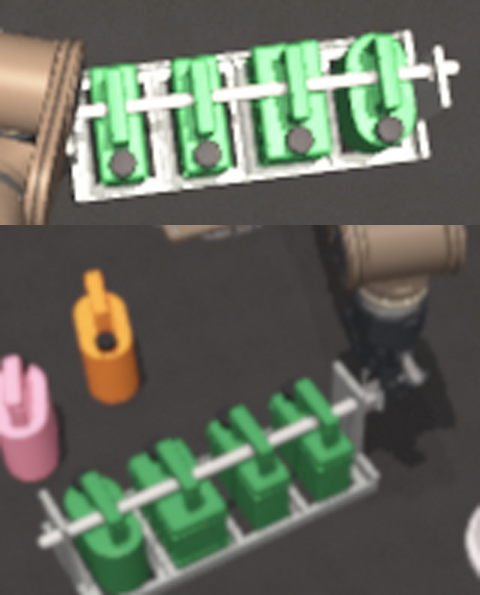

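The bar runs through both plates and under all four handles. Its tip stands out at the right, at (455,67) in the upper crop, and the 8 N contact along the rack shows the grip meets the plate. Releasing and rising.

```bash

python3 -m inch '[{"ax":0,"ay":0,"az":0,"x":0,"y":0,"z":0,"hand":-0.2},{"ax":0,"ay":0,"az":0,"x":0,"y":0,"z":0,"hand":-0.2},{"ax":0,"ay":0,"az":0,"x":0,"y":0,"z":0,"hand":-0.2},{"ax":0,"ay":0,"az":0,"x":0,"y":0,"z":0,"hand":-0.2},{"ax":0,"ay":0,"az":0,"x":0,"y":0,"z":0,"hand":-0.2}]'
python3 -m inch '[{"ax":0,"ay":0,"az":0,"x":0,"y":-10,"z":0,"hand":-0.2},{"ax":0,"ay":0,"az":0,"x":0,"y":-20,"z":0,"hand":-0.2},{"ax":0,"ay":0,"az":0,"x":0,"y":-30,"z":5,"hand":-0.2},{"ax":0,"ay":0,"az":0,"x":0,"y":-35,"z":5,"hand":-0.2},{"ax":0,"ay":0,"az":0,"x":0,"y":-35,"z":5,"hand":-0.2}]'
python3 -m inch '[{"ax":0,"ay":0,"az":0,"x":0,"y":0,"z":35,"hand":-0.2},{"ax":0,"ay":0,"az":0,"x":0,"y":0,"z":40,"hand":-0.2},{"ax":0,"ay":0,"az":0,"x":0,"y":0,"z":40,"hand":-0.2},{"ax":0,"ay":0,"az":0,"x":0,"y":0,"z":40,"hand":-0.2},{"ax":0,"ay":0,"az":0,"x":0,"y":0,"z":25,"hand":-0.2}]'
python3 -m inch '[{"ax":0,"ay":0,"az":0,"x":0,"y":0,"z":0,"hand":-0.2},{"ax":0,"ay":0,"az":0,"x":0,"y":0,"z":0,"hand":-0.2},{"ax":0,"ay":0,"az":0,"x":0,"y":0,"z":0,"hand":-0.2}]'
python3 -c "
from h import *
cs=read_camera('scene');ct=read_camera('top')
a=ct['img'][170:245,220:400,::-1];b=cs['img'][150:280,180:340,::-1]
cv2.imwrite('pics/g12.png',np.vstack([cv2.resize(a,(720,300),interpolation=cv2.INTER_CUBIC),cv2.copyMakeBorder(cv2.resize(b,(360,292),interpolation=cv2.INTER_CUBIC),0,0,0,360,0)]))"
```

```text
time: 43.23
eef_pos: [0.5357, 0.0006, 0.117]
tcp_rot: [0.714, 0.047, -0.045, -0.697]
contact_force: [-0.6, -0.2, -0.3]
opening: 0.602
time: 43.65
eef_pos: [0.5326, 0.019, 0.248]
tcp_rot: [0.714, 0.046, -0.046, -0.697]
contact_force: [1.1, 0.4, 0.3]
opening: 0.6
time: 44.07
eef_pos: [0.5088, 0.2002, 0.2431]
tcp_rot: [0.714, 0.048, -0.046, -0.697]
contact_force: [0.5, 0.3, -0.7]
opening: 0.606
time: 44.32
eef_pos: [0.5097, 0.1969, 0.2425]
tcp_rot: [0.714, 0.047, -0.046, -0.697]
contact_force: [-0.1, -0.3, 0.3]
opening: 0.598
```

The viewer limit is reached, so the last check is by numbers: the brightness profile along the bar line past both plates, and the cap positions.

```bash
python3 - <<'E'
from h import *
c_,s_=np.cos(TH),np.sin(TH)
def rf(w): e=w-np.array([*RC,0]); return np.array([c_*e[0]+s_*e[1],-s_*e[0]+c_*e[1],e[2]])
for n in("top","scene"):
    c=read_camera(n); g=cv2.cvtColor(c["img"],cv2.COLOR_RGB2GRAY).astype(np.float32)
    def val(y): 
        return max(float(cv2.getRectSubPix(g,(1,1),tuple(proj(c,rk(x,y,.112))))[0,0]) for x in np.arange(.002,.019,.002))
    print(n,"left", [(round(y,3),int(val(y))) for y in np.arange(.20,.272,.006)])
    print(n,"right",[(round(y,3),int(val(y))) for y in np.arange(-.183,-.224,-.004)])
    if n=="top":
        hsv=cv2.cvtColor(c["img"],cv2.COLOR_RGB2HSV); m=(hsv[...,1]<60)&(hsv[...,2]>60)&(hsv[...,2]<150); b,l=blobs(m,25)
        for ce,s in b:
            r=rf(onz(c,*ce,.111))
            if abs(r[0])<.06 and abs(r[1])<.18: print("cap?",r.round(4),s)
    hsv=cv2.cvtColor(c["img"],cv2.COLOR_RGB2HSV); m=(hsv[...,1]<50)&(hsv[...,2]>120); b,l=blobs(m,200)
    print([(t[0],t[1][4]) for t in b if t[1][4]<3000])
    q=(hsv[...,0]>100)&(hsv[...,0]<125)&(hsv[...,1]>150)&(hsv[...,2]>100); print("blue",[(t[0],t[1][4]) for t in blobs(q,200)[0]][:3])
E
```

```text
top left [(np.float64(0.2), 250), (np.float64(0.206), 251), (np.float64(0.212), 251), (np.float64(0.218), 251), (np.float64(0.224), 250), (np.float64(0.23), 250), (np.float64(0.236), 250), (np.float64(0.242), 250), (np.float64(0.248), 247), (np.float64(0.254), 161), (np.float64(0.26), 75), (np.float64(0.266), 76), (np.float64(0.272), 77)]
top right [(np.float64(-0.183), 253), (np.float64(-0.187), 254), (np.float64(-0.191), 254), (np.float64(-0.195), 254), (np.float64(-0.199), 225), (np.float64(-0.203), 78), (np.float64(-0.207), 76), (np.float64(-0.211), 77), (np.float64(-0.215), 76), (np.float64(-0.219), 76), (np.float64(-0.223), 77)]
cap? [-0.0338 -0.0798  0.111 ] [350, 200, 10, 22, 30]
cap? [-0.0289  0.1027  0.111 ] [288, 208, 4, 21, 29]
cap? [-0.0404 -0.1268  0.111 ] [366, 208, 8, 10, 59]
cap? [-0.0291  0.1567  0.111 ] [269, 210, 4, 22, 26]
cap? [-0.0399 -0.0403  0.111 ] [336, 212, 9, 9, 60]
cap? [-0.0424  0.0485  0.111 ] [305, 217, 9, 9, 63]
cap? [-0.0416  0.1294  0.111 ] [277, 220, 8, 9, 60]
[((np.float64(220.5), np.float64(149.3)), 1904), ((np.float64(330.6), np.float64(156.5))
[... 721 characters left out ...]
.191), 223), (np.float64(-0.195), 217), (np.float64(-0.199), 170), (np.float64(-0.203), 93), (np.float64(-0.207), 68), (np.float64(-0.211), 66), (np.float64(-0.215), 66), (np.float64(-0.219), 67), (np.float64(-0.223), 67)]
[((np.float64(538.0), np.float64(113.6)), 2024), ((np.float64(12.8), np.float64(164.9)), 1432), ((np.float64(303.6), np.float64(207.7)), 260), ((np.float64(248.4), np.float64(258.5)), 759), ((np.float64(358.4), np.float64(262.1)), 1586), ((np.float64(6.6), np.float64(302.5)), 1223), ((np.float64(259.7), np.float64(292.1)), 474)]
blue [((np.float64(365.3), np.float64(19.6)), 1436), ((np.float64(427.6), np.float64(27.5)), 3154), ((np.float64(142.5), np.float64(243.9)), 803)]
```

The grip's outer end is at about y = 252 mm (home is 251) and the tip about 21–22 mm out of the right plate. All four caps are at x = −40 to −42 mm, and every canister is within 6 mm of the middle of its stall. Handing in.

```bash
python3 -c "
from plant import sign_off; print(sign_off())"
```

```text
the job is handed in; nothing more can be done
None
```

The job is done and handed in at about 45 s of robot time; no verdict was reported. I parked the oval in the third stall from the right, moved the broad into the oval's old stall, then put the oval in the broad's. Both slim canisters went into the two left stalls. The bar had been knocked aside, so I measured it again before gripping it, then slid it through from the left until the grip pressed the plate with about 8 N.

**Last checks, after letting go, from both cameras:**
- **Bar:** The grip's outer end is within about 1–3 mm of home, and the tip is about 21–22 mm out of the right plate (22 mm when home).
- **Canisters:** All four caps are to the front, 40–42 mm ahead of the stall middles. Each canister is within about 6 mm of its stall's middle sideways.
- **Bystanders:** Headlamp and ratchet show no visible shift. The charger is still in its place, but I did not compare its position with the start.
- **Robot:** The gripper is clear of everything.

**What did not go smoothly:**
- **Refused move:** My first move call was refused because rows need every key; nothing moved.
- **Slim_2 handle:** My first estimate for it was about 15 mm off sideways, which I corrected from an enlarged picture before grasping.
- **Final picture:** The picture limit was reached, so I checked the final state by image measurements only, not by eye. Uprightness after release was not measured separately; the last picture I viewed, just before letting go of the bar, showed all four upright.

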